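Hang the courtyard lantern on its hook

ROBOT

A 7-joint arm with a two-finger parallel gripper is mounted at the origin on the work surface. World frame = base frame: x ahead of the robot, y to its left, z up, the work surface at z = 0. Lengths are in m, angles in rad, forces in N, time in s.
With the tool pointing down it reaches from about 0.4 to 0.85 m from the base axis. Payload 4.5 kg.
Tool frame: the origin (TCP) lies midway between the tips of the shut fingers; the grasp point (between the pads) lies arm.grip_point_offset behind it (arm.grip_point_offset is the distance from the TCP to the grasp point, in m); y points along the fingers, x is the direction in which the jaws open and shut, and the axes are right-handed (so a half turn about y gives the same grasp; the last joint's range is limited). The gripper opens to 85 mm and grips with 20 to 120 N. Pads are 22 mm wide; open, the fingers measure 114 mm over their backs; the gripper's body (76 mm by 85 mm) begins 54 mm behind the grasp point. The pads swing forward as they close: fully open they stand 13 mm farther back than shut.
Start: joints at [1.258, 0.689, -0.195, 1.565, 0.157, 0.902, -0.215], TCP at [0.212, -0.588, 0.231] pointing down, gripper open.
Joint ranges: [-3.01, 3.01], [-0.46, 2.08], [-1.47, 1.51], [0.13, 2.56], [-1, 4.14], [0.04, 2.09], [-2.66, 2.66]. Speed limits (rad/s): [2.57, 2.57, 3.14, 3.14, 3.14, 3.14, 3.14].

INTERFACE

Orientations are given as a rotation vector (axis times angle).
In Python, from bench import arm gives the robot as it stands.
- The arm moves only by the tool step_arm, never from a script. Its argument "rows" is a list of rows, each a list of 6 numbers: the shift along the tool's x, y, z normalised to -1 to 1, where 1 is 0.2 m, then the turn, a rotation vector about the tool's x, y, z normalised to -1 to 1, where 1 is 90 degrees. In form: [[tx, ty, tz, wx, wy, wz], ...]. A call has exactly 10 rows; each row is the pose to reach, as a shift and turn from the pose commanded when the call began, along the tool's axes at that moment; what a row does not reach only later rows make up. A row lasts 1/8 s, in which the tool goes at most 62.5 mm and 10.7 degrees, less where a joint would pass 70% of its speed; a pose out of reach is approached as far as the arm can. A call with a number of a shift or a turn outside -1 to 1 is refused whole. A call with a gripper value outside its range is refused whole. "hand" is the gripper's target within -1 to 1 (fully open at 1, half-way at 0, shut at -1), set as the call begins (left out, the last holds). The fingers move at their own pace and stop on an object; "grip_force" is the grip in N (left out, the last holds). Time passes only in rows, so rows that repeat a pose let the fingers close, or fill a call up. It gives the time, the measured TCP pose, the force and the opening at its end, in the units of the state.
- arm.state(): the state, without advancing time (a new reading comes with each control period).
- arm.grab_frame(name): name is "scene" or "top" or "wrist"; returns the picture (384x512x3 uint8, red, green, blue); there is no depth.
- arm.camera_model(name): a dict with "intrinsics" (3x3 intrinsics, pixels), "k1" (the pictures are not rectified: a ray, as slopes to the right and down, at radius r is drawn at 1 + k1 r^2 times it, then the intrinsics apply), "R" (3x3) and "t" (3): a world point X has camera coordinates R X + t. Camera axes: x right, y down, z forward; pixel columns grow to the right and rows downward; lengths in m; the calibration is good to about 2 mm. A picture is of the moment at which its call begins: read the wrist's pose just before it. camera_model takes no time and is no camera call; for the wrist camera it gives the pose at the moment of the call.
- arm.close_job(): hands the job in, once; it reports no verdict.
The state is a dict: "t": time; "joints": joint angles; "dq": joint speeds; "joint_efforts": joint torques, N m; "ee_pos": TCP position; "eef_rot": TCP orientation; "contact_force": force on the tool from outside, world axes, zero at the start; "ft_torque": the same for the moment, N m; "grip_width": finger opening in m.
Only numpy, scipy, OpenCV 4.12 (cv2) and the standard library are available. Lean on these libraries where they do the work, as an engineer would, in place of code of your own. Each camera call takes 0.05 s, during which the arm holds its last target.

TASK

Swing the lantern's folded handle up until it stands upright, with the lantern still standing on the ledge. Then hang the lantern by the middle of its handle on the hook under the stand's little copper roof, so that it hangs still and straight, and leave the tea things undisturbed.

Things in the scene. Friction and masses are not known exactly. Their poses are not given: they have to be found in the camera images.
- lantern: Loose round lamp, 0.45 kg: steel foot (radius 45, 14 high), amber glass (radius 37), steel cap (radius 49, from 88 to 100 mm up), flat brass disc on it (radius 20, top at 105 mm). Origin: centre of its underside, z up. Its brass swing handle (bail) pivots about the lantern's y axis 95 mm above the underside, pins at y = -56 and +56 mm. The bail starts folded to the lantern's -x side
- bail (a joint): Bail's swing, rad: 0 folded level to the lantern's -x, 1.57 upright, 3.14 folded to the other side. The pivot is stiff (0.02 N m): it stays at whatever angle it is left
- bail_mid (a point): Middle, on the centre line, of the bail's bar: an 8 mm round brass rod parallel to the lantern's y axis, 58 mm from the pivot axis, straight for 46 mm either side of the middle. Folded, it lies only 5 mm clear of the cap's edge: no room for a finger between them from above, but under the bar it is free, 17 mm farther in to the glass
- stand: Fixed wooden lantern stand with a hook and a copper roof. Origin on the ledge right below the hook's seat, z up; the hook's open end faces the stand's -x. Two posts 18 mm square at x = +85, y = -105 and +105 mm; crossbar between them at x = +85, 259 mm up; foot board 14 mm high from x = +65 to +111
- hook_seat (a point): Where the centre of the bail's bar lies when hung: in the hook's trough, 245 mm above the ledge, axes as the stand. Blue steel hook, 8 mm rod in the stand's xz plane: from the trough (rod's top 4 mm below this point) its tip rises at x = -20 mm to 19 mm above this point; the other way the rod climbs to 13 mm above it at x = +30 mm, on to the crossbar
- tray: loose hammered aluminium tray, 130 x 340 x 14 mm, at the left, carrying the four glasses in a row; leave alone
- glass0: loose clear glass on the tray, radius 30, 85 mm high; leave alone
- glass1: as glass0
- glass2: as glass0
- glass3: as glass0
- teapot: loose steel teapot at the right, radius 66 (spout reaching 116 mm along its x, handle 106 mm along -x), lid flipped up to 162 mm; leave alone
- sugar_jar: loose red sugar jar at the right, radius 40, 110 mm high; leave alone
- coaster: loose wooden coaster, radius 45, 8 mm thick, in front; leave alone
- roof_edge (a point): Middle of the copper roof's front lower edge: right above the hook's seat, 155 mm higher. The roof runs from here 50 mm back to +x and 80 mm to either side, on two bars back to the posts. A tool straight over the hook would hit it: come from the open -x side, leaning
There are look-alikes about, which are no part of the job. What is shaped like the lantern but blue or turquoise is not meant.

How it is judged:
On the way:
1. the bail stands upright (joint 1.2 to 1.95 rad) while the lantern still stands on the ledge (value of joint bail between 1.2 and 1.95 rad and height (world z) of lantern below 0.008 m and angle between lantern's own z axis and vertical below 0.12 rad), for 0.3 s.
At the end, for the whole second after the job is handed in: the lantern hangs in the hook by its bail: the bar's middle within 20 mm of the hook's seat, the hook carrying it (over 2 N), its underside 70 to 120 mm above the ledge, within 15 degrees of straight, and still (under 0.05 m/s and 0.6 rad/s) (distance between bail_mid and hook_seat below 0.02 m and contact force between lantern and stand above 2 N and height (world z) of lantern between 0.07 and 0.12 m and angle between lantern's own z axis and vertical below 0.26 rad and linear speed of lantern below 0.05 m/s and angular speed of lantern below 0.6 rad/s); the robot touches nothing.
It fails at once if the lantern is tipped over (more than 50 degrees) (angle between lantern's own z axis and vertical above 0.87 rad).
It fails at once if a tea thing is moved by more than 30 mm (distance of any of tray, glass0, glass1, glass2, glass3, teapot, sugar_jar, coaster from where it was at the start of the episode above 0.03 m).
It also fails if it takes over 66 s, if anything falls off the work surface, if the arm or the gripper's body presses on something with over 40 N, if the wrist force passes 120 N, or if a joint passes its speed limit or range.

## Working session

There is one attempt and no reset: what is moved stays moved. The work goes in short steps, Python scripts to look and compute and a tool call to move; the robot and the scene stay as the last step left them, time stands still between calls to the robot, and variables do not carry over. Pictures are saved under pics/ and viewed, and the job is handed in when it is done.

Besides the shell and the picture viewer there is one more tool, called as name(argument=value, ...), one argument or row to a line, values as JSON. step_arm: Moves the arm, as the interface text tells. Scaled input: -1 to 1 covers 0.2 m each way for a shift and 90 degrees each way for a turn. Its arguments: {"type":"object","properties":{"rows":{"type":"array","items":{"type":"array","items":{"type":"number","minimum":-1,"maximum":1}}},"hand":{"type":"number"},"grip_force":{"type":"number"}},"required":["rows"]}

```bash
ls; mkdir -p pics
python3 - <<'E'
from bench import arm
import cv2,numpy as np
print(arm.state())
for n in ["scene","top","wrist"]:
    im=arm.grab_frame(n); cv2.imwrite(f"pics/{n}0.png",im[:,:,::-1])
    m=arm.camera_model(n); print(n,m)
print(arm.grip_point_offset)
E
```

```text
pics
{'t': 0.0, 'joints': array([ 1.25781266,  0.68999647, -0.19450646,  1.56635672,  0.15729185,
        0.90248994, -0.21511507]), 'dq': array([-1.91645631e-04, -3.99947946e-04, -5.62480983e-05, -2.41586851e-04,
       -1.55440574e-03,  1.32315316e-04,  1.10962607e-03]), 'joint_efforts': array([-6.79411260e-04, -5.39609206e+01, -1.26655586e+00, -1.58540136e+01,
        9.14324541e-03,  9.54174553e-03,  4.12986680e-06]), 'ee_pos': array([ 0.21214965, -0.58719689,  0.23047268]), 'eef_rot': array([-1.35257388,  0.95119779, -0.94856174]), 'contact_force': array([-0.14015528, -0.40192703,  0.20550883]), 'ft_torque': array([-0.01556256,  0.05630531,  0.06990164]), 'grip_width': 0.08529351878598805}
scene {'intrinsics': array([[401.40698433,   0.        , 258.70468902],
       [  0.        , 401.40698433, 191.05798912],
       [  0.        ,   0.        ,   1.        ]]), 'k1': -0.014023163411810074, 'R': array([[-0.7367061 ,  0.67619696,  0.00466917],
       [ 0.47359394,  0.52087727, -0.71020818],
       [-0.48267267, -0.52100341, -0.70397624]]), 't': array([ 0.40088808, -0.09309266,  1.84357738])}
top {'intrinsics': array([[349.43983985,   0.        , 258.6164742 ],
       [  0.        , 349.43983985, 195.71988929],
       [  0.        ,   0.        ,   1.        ]]), 'k1': -0.0794770140050116, 'R': array([[-0.08193304, -0.99662333, -0.00537783],
       [-0.9735207 ,  0.08118688, -0.21369637],
       [ 0.2134114 , -0.01227337, -0.97688533]]), 't': array([0.05501382, 0.59633894, 1.3420832 ])}
wrist {'intrinsics': array([[306.79153939,   0.        , 257.09025583],
       [  0.        , 306.79153939, 189.91803578],
       [  0.        ,   0.        ,   1.        ]]), 'k1': -0.03634288892345604, 'R': array([[ 0.34025914, -0.9403298 , -0.00189492],
       [-0.89250445, -0.32358668,  0.31420928],
       [-0.29607352, -0.10522135, -0.94935185]]), 't': array([-0.62411164, -0.04111716,  0.38149904])}
0.0187
```

View pics/scene0.png

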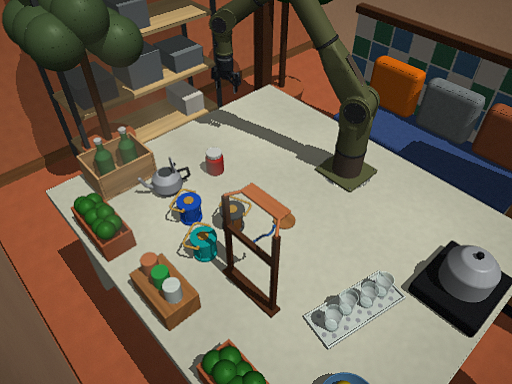

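View pics/top0.png

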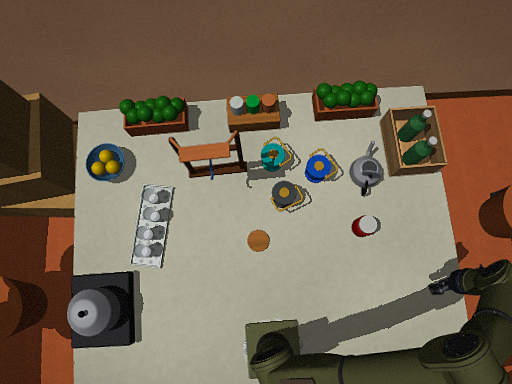

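View pics/wrist0.png

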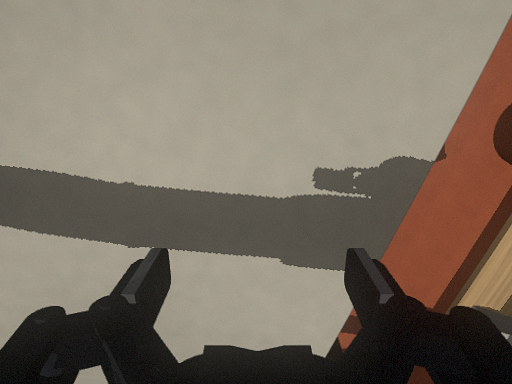

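The top view shows three lantern shapes: (284,193) dark steel, (272,155) turquoise and (319,167) blue. The steel one at (284,193) fits the description. I'll confirm that in an enlarged crop.

Run:
```python
import cv2
a=cv2.imread("pics/top0.png")
c=cv2.resize(a[120:220,150:330],None,fx=4.4,fy=4.4,interpolation=cv2.INTER_CUBIC); cv2.imwrite("pics/topc.png",c)
a=cv2.imread("pics/scene0.png")
c=cv2.resize(a[175:320,170:310],None,fx=4.1,fy=4.1,interpolation=cv2.INTER_CUBIC); cv2.imwrite("pics/scenec.png",c)
```

```text
(no output)
```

View pics/topc.png

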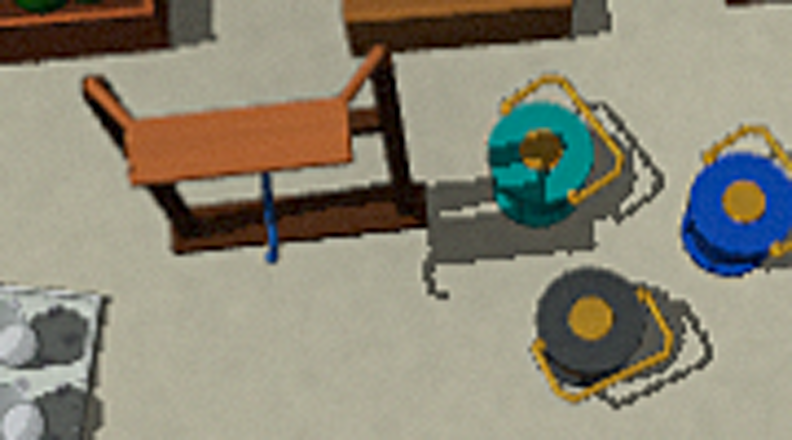

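View pics/scenec.png

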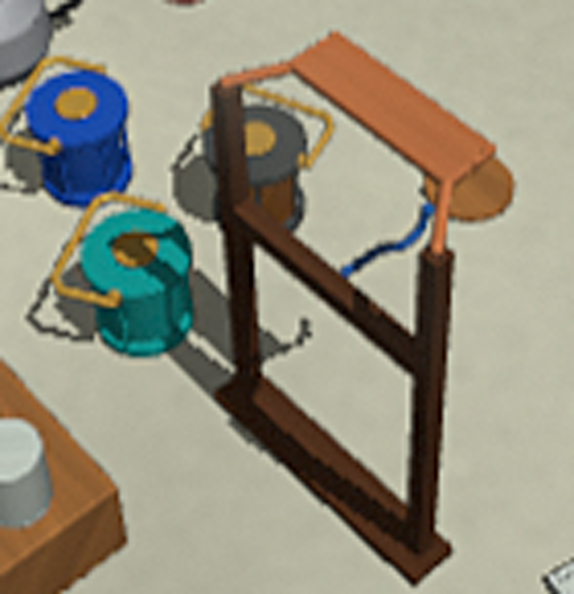

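Confirmed: at crop (590,318) there is a steel cap with a brass disc, and in the scene crop at (255,150) amber glass shows below it. Next I'll fit the poses.

```bash
cat > h.py <<'E'
import numpy as np, cv2
from scipy.optimize import least_squares
from scipy.spatial.transform import Rotation as Ro
def proj(m,X):
    X=np.atleast_2d(X); c=X@m["R"].T+m["t"]; s=c[:,:2]/c[:,2:]
    s=s*(1+m["k1"]*(s**2).sum(1,keepdims=True)); K=m["intrinsics"]
    return s@K[:2,:2].T+K[:2,2]
def loc(p,L):
    x,y,a=p[:3]; L=np.atleast_2d(np.array(L,float)); c,s=np.cos(a),np.sin(a)
    return np.c_[x+c*L[:,0]-s*L[:,1],y+s*L[:,0]+c*L[:,1],L[:,2]]
def un(p,s,o): return (np.array(p,float)+.5)/s-.5+np.array(o)
def topc(p): return un(p,4.4,(150,120))
def scc(p): return un(p,4.1,(170,175))
E
cat > fit.py <<'E'
from h import *
from bench import arm
T=arm.camera_model("top");S=arm.camera_model("scene")
def fl(p):
    r=[]
    for L,q in [((0,0,.105),(590,318)),((-.058,.048,.095),(574,398)),((-.058,-.048,.095),(669,338)),((0,.056,.095),(540,345)),((0,-.056,.095),(642,292))]:
        r.append(proj(T,loc(p,[L]))[0]-topc(q))
    for L,q in [((0,0,.105),(258,137)),((-.058,.048,.095),(330,122)),((-.058,-.048,.095),(243,88)),((0,.056,.095),(308,160))]:
        r.append(proj(S,loc(p,[L]))[0]-scc(q))
    return np.concatenate(r)
o=least_squares(fl,[.5,-.05,.5],loss="soft_l1"); print("lantern",o.x,np.degrees(o.x[2])); print(fl(o.x).reshape(-1,2).round(1).tolist())
PL=o.x
def fs(p):
    b=p[3]; r=[]
    for L,q in [((0,.08,.4),(133,183)),((0,-.08,.4),(352,160)),((-.022,0,.264),(272,260)),((.065,b,0),(177,252)),((.065,-b,0),(427,226))]:
        r.append(proj(T,loc(p,[L]))[0]-topc(q))
    for L,q in [((0,-.08,.4),(335,33)),((0,.08,.4),(495,150)),((.111,b,0),(415,582)),((.065,b,.014),(450,548)),((.111,-b,.014),(218,392))]:
        r.append(proj(S,loc(p,[L]))[0]-scc(q))
    return np.concatenate(r)
o=least_squares(fs,[.55,.15,.1,.12],loss="soft_l1"); print("stand",o.x,np.degrees(o.x[2])); print(fs(o.x).reshape(-1,2).round(1).tolist())
PS=o.x; np.savez("pose.npz",L=PL,S=PS)
# overlay
th=np.linspace(0,2*np.pi,40); cir=lambda r,z:np.c_[r*np.cos(th),r*np.sin(th),0*th+z]
lc=[loc(PL,cir(.049,.1)),loc(PL,cir(.02,.105)),loc(PL,cir(.045,0)),loc(PL,[(0,.056,.095),(-.058,.046,.095),(-.058,-.046,.095),(0,-.056,.095)])]
hk=[(-.02,0,.264),(-.018,0,.25),(-.010,0,.239),(0,0,.237),(.01,0,.239),(.03,0,.258),(.085,0,.259)]
sc=[loc(PS,l) for l in ([(0,-.08,.4),(0,.08,.4)],hk,[(.085,.105,0),(.085,.105,.3)],[(.085,-.105,0),(.085,-.105,.3)],[(.085,-.105,.259),(.085,.105,.259)],[(.065,-PS[3],0),(.065,PS[3],0)])]
for n,m,(x0,y0,w,h),f in (("top",T,(150,120,180,100),4),("scene",S,(170,175,140,145),4)):
    im=cv2.imread(f"pics/{n}0.png")[y0:y0+h,x0:x0+w]; im=cv2.resize(im,None,fx=f,fy=f,interpolation=cv2.INTER_CUBIC)
    for l,c in [(l,(0,0,255)) for l in lc]+[(l,(0,255,0)) for l in sc]:
        q=((proj(m,l)-[x0,y0]+.5)*f-.5).round().astype(int); cv2.polylines(im,[q],False,c,1)
    cv2.imwrite(f"pics/ov_{n}.png",im)
E
python3 fit.py
```

```text
lantern [ 0.59775088 -0.09417589  0.39866177] 22.841637067332492
[[0.3, -0.2], [-0.0, 0.6], [-0.1, 3.1], [-1.1, 0.7], [0.7, -0.1], [-0.8, 0.4], [-0.4, -0.3], [-1.1, 0.6], [0.3, 1.2]]
stand [0.65434435 0.16698907 0.02393395 0.12225548] 1.3713145858644613
[[-0.1, 1.2], [1.0, 1.0], [0.1, -0.8], [0.2, 0.7], [0.2, 0.7], [0.1, 1.3], [0.3, 1.5], [-1.1, 1.7], [0.3, -0.9], [-1.2, 0.5]]
```

View pics/ov_top.png

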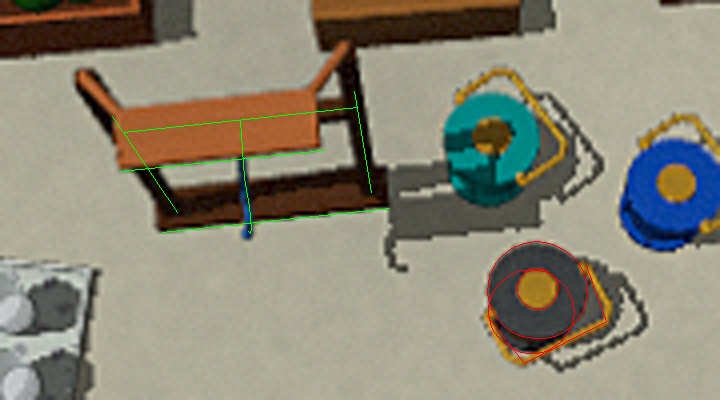

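View pics/ov_scene.png

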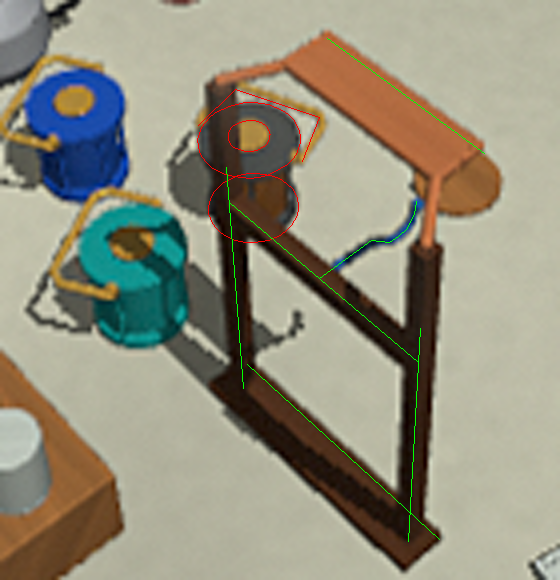

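Both overlays fit to within about 1 px, which is 3–4 mm. Plan:
- Lean the gripper about 45° and come in from the bail's side, off the bar's middle.
- Sweep the bar up with the lower finger, then close on it.
- Carry the lantern to the hook.

First I'll go to a stand-off pose that also gives a close wrist view.

```bash
cat >> h.py <<'E'
def Rtool(psi,beta,flip=1):
    cp,sp,cb,sb=np.cos(psi),np.sin(psi),np.cos(beta),np.sin(beta)
    y=np.array([cp*cb,sp*cb,-sb]); x=flip*np.array([cp*sb,sp*sb,cb]); return np.c_[x,y,np.cross(x,y)]
def row(p0,R0,p1,R1):
    d=R0.T@(np.asarray(p1)-p0)/.2; w=Ro.from_matrix(R0.T@R1).as_rotvec()/(np.pi/2)
    return np.r_[d,w].round(3).tolist()
E
python3 - <<'E'
from h import *
from bench import arm
s=arm.state(); p=s["ee_pos"]; R=Ro.from_rotvec(s["eef_rot"]).as_matrix(); print(R.round(2))
m=arm.camera_model("wrist"); c=-m["R"].T@m["t"]; print("cam in tool",R.T@(c-p), "cam axes in tool\n",(R.T@m["R"].T).round(2))
psi=np.radians(27)
for fl in(1,-1):
  for b in (45,50):
    R1=Rtool(psi,np.radians(b),fl); t=np.array([.44,-.175,.24]); print(fl,b,row(p,R,t,R1), row(p,R,[.32,-.4,.3],R1))
E
```

```text
[[ 0.34 -0.    0.94]
 [-0.94  0.    0.34]
 [-0.   -1.   -0.  ]]
cam in tool [ 8.71560507e-05 -1.43257726e-01  8.11048283e-02] cam axes in tool
 [[ 1.    0.   -0.  ]
 [ 0.   -0.31  0.95]
 [ 0.   -0.95 -0.31]]
1 45 [-1.552, -0.045, 1.772, 0.421, -1.018, -0.373] [-0.698, -0.346, 0.825, 0.421, -1.018, -0.373]
1 50 [-1.552, -0.045, 1.772, 0.374, -1.031, -0.332] [-0.698, -0.346, 0.825, 0.374, -1.031, -0.332]
-1 45 [-1.552, -0.045, 1.772, 0.361, 0.869, 0.407] [-0.698, -0.346, 0.825, 0.361, 0.869, 0.407]
-1 50 [-1.552, -0.045, 1.772, 0.321, 0.88, 0.362] [-0.698, -0.346, 0.825, 0.321, 0.88, 0.362]
```

step_arm(
  rows=[
    [-0.1,-0.05,0.1,0.04,-0.1,-0.04],
    [-0.2,-0.1,0.2,0.08,-0.2,-0.08],
    [-0.3,-0.15,0.3,0.12,-0.3,-0.11],
    [-0.4,-0.2,0.4,0.16,-0.4,-0.15],
    [-0.5,-0.25,0.5,0.2,-0.5,-0.19],
    [-0.6,-0.3,0.6,0.25,-0.6,-0.23],
    [-0.7,-0.35,0.7,0.29,-0.7,-0.26],
    [-0.8,-0.35,0.8,0.33,-0.8,-0.3],
    [-0.9,-0.35,0.9,0.37,-0.9,-0.34],
    [-0.95,-0.35,1.0,0.42,-1.0,-0.37],
  ],
  hand=1,
  grip_force=60,
)

```text
t: 1.4
ee_pos: [0.335, -0.3397, 0.3008]
eef_rot: [-1.276, -0.909, -0.263]
contact_force: [-0.4, -0.6, -0.4]
grip_width: 0.0854
```

```bash
cat > now.py <<'E'
from h import *
from bench import arm
s=arm.state(); p=s["ee_pos"]; R=Ro.from_rotvec(s["eef_rot"]).as_matrix()
print("t",round(s["t"],2),"p",p.round(4),"j",s["joints"].round(2),"F",s["contact_force"].round(1),"gw",round(s["grip_width"],4))
a=R[:,1];print("psi %.1f beta %.1f roll %.1f"%(np.degrees(np.arctan2(a[1],a[0])),np.degrees(np.arcsin(-a[2])),np.degrees(R[2,2])))
E
python3 - <<'E'
from now import *
print(row(p,R,[.44,-.175,.24],Rtool(np.radians(27),np.radians(45))))
E
```

```text
t 1.4 p [ 0.335  -0.3397  0.3008] j [ 1.93  0.86 -1.33  2.04  0.14  0.56  1.18] F [-0.4 -0.6 -0.4] gw 0.0854
psi 26.5 beta 45.0 roll 0.6
[0.369, 0.807, 0.509, 0.004, -0.013, 0.0]
```

step_arm(
  rows=[
    [0.05,0.1,0.06,0,0,0],
    [0.1,0.2,0.13,0,0,0],
    [0.15,0.3,0.19,0,0,0],
    [0.2,0.4,0.26,0,0,0],
    [0.25,0.5,0.32,0,0,0],
    [0.3,0.6,0.39,0,0,0],
    [0.33,0.7,0.45,0,0,0],
    [0.37,0.8,0.5,0,0,0],
    [0.37,0.8,0.51,0,-0.01,0],
    [0.37,0.8,0.51,0,-0.01,0],
  ],
)

```text
t: 2.65
ee_pos: [0.4101, -0.1673, 0.2357]
eef_rot: [-1.215, -0.885, -0.166]
contact_force: [-0.5, -0.1, 0.3]
grip_width: 0.0857
```

Run:
```python
from now import *
m=arm.camera_model("wrist"); im=arm.grab_frame("wrist"); cv2.imwrite("pics/w1.png",im[:,:,::-1]); np.savez("w1.npz",**m)
d=np.load("pose.npz")
print(proj(m,loc(d["L"],[(0,0,.105),(-.058,.046,.095),(-.058,-.046,.095)])))
```

```text
t 2.65 p [ 0.4101 -0.1673  0.2357] j [ 1.52  0.88 -1.32  2.35  1.16  0.21 -0.09] F [-0.5 -0.1  0.3] gw 0.0857
psi 34.6 beta 47.9 roll 4.0
[[305.2073518  188.4024544 ]
 [269.12023087 151.66439666]
 [264.87944169 228.75068666]]
```

View pics/w1.png

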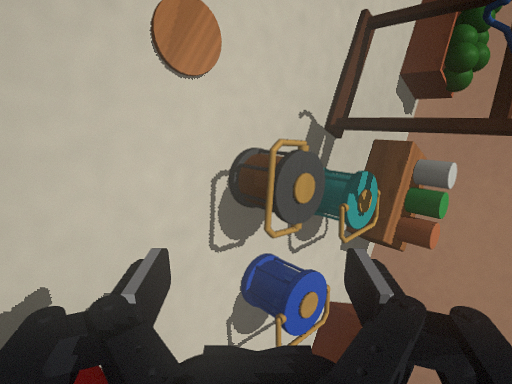

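Run:
```python
import cv2
a=cv2.imread("pics/w1.png")
cv2.imwrite("pics/w1c.png",cv2.resize(a[125:250,215:345],None,fx=4.5,fy=4.5,interpolation=cv2.INTER_CUBIC))
```

```text
(no output)
```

View pics/w1c.png

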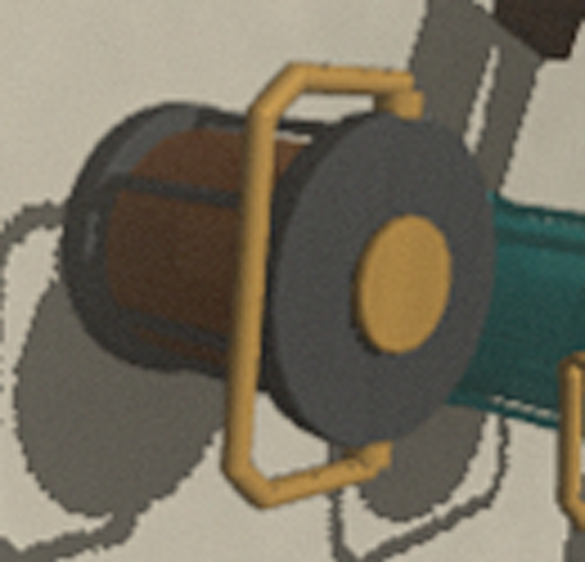

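Run:
```python
from h import *
from bench import arm
T=arm.camera_model("top");S=arm.camera_model("scene"); W=dict(np.load("w1.npz"))
wc=lambda q:un(q,4.5,(215,125))
def fl(p):
    c=p[3]; r=[]
    for L,q in [((0,0,.105),(590,318))]:
        r.append(proj(T,loc(p,[L]))[0]-topc(q))
    for L,q in [((0,0,.105),(258,137))]:
        r.append(proj(S,loc(p,[L]))[0]-scc(q))
    for L,q in [((0,0,.105),(405,283)),((-.058,.046,.095),(260,116)),((-.058,-.046,.095),(238,465)),((-c,.056,.095),(295,76)),((-c,-.056,.095),(266,491))]:
        r.append(proj(W,loc(p,[L]))[0]-wc(q))
    return np.concatenate(r)
o=least_squares(fl,[.5,-.05,.5,.045],loss="soft_l1"); print("lantern",o.x,np.degrees(o.x[2])); print(fl(o.x).reshape(-1,2).round(1).tolist())
d=dict(np.load("pose.npz")); d["L"]=o.x; np.savez("pose.npz",**d)
PL=o.x
th=np.linspace(0,2*np.pi,60); cir=lambda r,z:np.c_[r*np.cos(th),r*np.sin(th),0*th+z]
im=cv2.imread("pics/w1c.png")
for l in (cir(.049,.1),cir(.02,.105),cir(.045,0.),[(0,.056,.095),(-PL[3],.056,.095),(-.058,.046,.095),(-.058,-.046,.095),(-PL[3],-.056,.095),(0,-.056,.095)]):
    q=((proj(W,loc(PL,l))-[215,125]+.5)*4.5-.5).round().astype(int); cv2.polylines(im,[q],False,(0,0,255),1)
cv2.imwrite("pics/w1o.png",im)
```

```text
lantern [ 0.6002037  -0.09233484  0.38758025  0.04456256] 22.20671228379135
[[-0.3, -0.7], [-1.0, 1.0], [2.1, 0.1], [-1.0, 0.1], [-1.1, -0.6], [-0.1, 0.5], [0.0, -0.4]]
```

View pics/w1o.png

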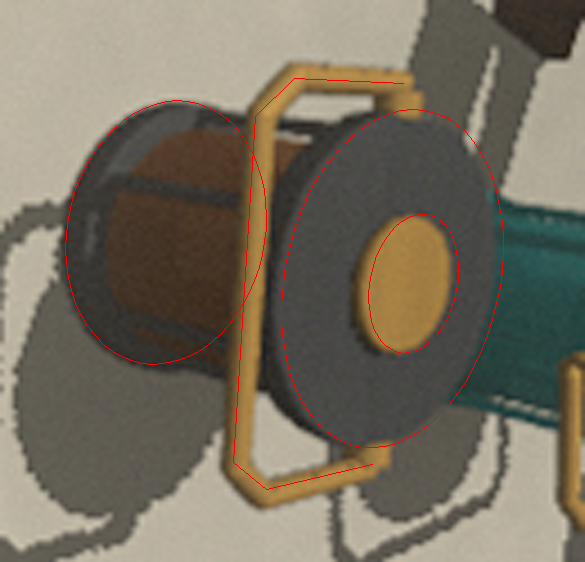

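```bash
cat >> h.py <<'E'
def grasp(P,yloc,theta,beta,off,adv,psi_off=0.,r=.058):
    """tool pose: bar centre (bail angle theta) lies off below tool axis along jaw dir, TCP adv past bar along fingers"""
    b=loc(P,[(-r*np.cos(theta),yloc,.095+r*np.sin(theta))])[0]
    R=Rtool(P[2]+psi_off,beta); return b+R[:,0]*off+R[:,1]*adv,R
E
python3 - <<'E'
from now import *
P=np.load("pose.npz")["L"]
t,R1=grasp(P,-.03,0,np.radians(50),.033,-.06); print(t,row(p,R,t,R1))
E
```

```text
t 2.7 p [ 0.4103 -0.1671  0.2354] j [ 1.52  0.88 -1.32  2.35  1.17  0.21 -0.1 ] F [-0.4  1.   0.1] gw 0.0856
psi 34.6 beta 47.8 roll 4.0
[ 0.54554207 -0.1470528   0.16217466] [0.24, 0.683, -0.278, -0.092, 0.037, 0.019]
```

step_arm(
  rows=[
    [0.05,0.08,-0.05,-0.02,0,0],
    [0.1,0.16,-0.1,-0.04,0.01,0],
    [0.15,0.24,-0.14,-0.06,0.02,0.01],
    [0.2,0.32,-0.18,-0.08,0.03,0.02],
    [0.24,0.4,-0.22,-0.09,0.04,0.02],
    [0.24,0.48,-0.25,-0.09,0.04,0.02],
    [0.24,0.55,-0.28,-0.09,0.04,0.02],
    [0.24,0.62,-0.28,-0.09,0.04,0.02],
    [0.24,0.68,-0.28,-0.09,0.04,0.02],
    [0.24,0.68,-0.28,-0.09,0.04,0.02],
  ],
)

```text
t: 3.95
ee_pos: [0.5456, -0.1469, 0.163]
eef_rot: [-1.345, -0.81, -0.243]
contact_force: [-1.2, -0.7, 0.6]
grip_width: 0.0854
```

Run:
```python
from now import *
P=np.load("pose.npz")["L"]
t,R1=grasp(P,-.03,0,np.radians(50),.033,-.06); print(t,row(p,R,t,R1))
```

```text
t 3.95 p [ 0.5456 -0.1469  0.163 ] j [ 1.18  1.13 -1.36  2.27  2.    0.63 -1.04] F [-1.2 -0.7  0.6] gw 0.0854
psi 22.6 beta 50.1 roll 0.3
[ 0.54554207 -0.1470528   0.16217466] [-0.003, 0.003, -0.001, -0.003, -0.002, -0.001]
```

Run:
```python
from now import *
m=arm.camera_model("wrist"); im=arm.grab_frame("wrist")[:,:,::-1].copy(); np.savez("w2.npz",**m); cv2.imwrite("pics/w2.png",im)
PL=np.load("pose.npz")["L"]
th=np.linspace(0,2*np.pi,60); cir=lambda r,z:np.c_[r*np.cos(th),r*np.sin(th),0*th+z]
im=cv2.resize(im,None,fx=1.5,fy=1.5)
for l in (cir(.049,.1),cir(.02,.105),[(0,.056,.095),(-PL[3],.056,.095),(-.058,.046,.095),(-.058,-.046,.095),(-PL[3],-.056,.095),(0,-.056,.095)]):
    q=((proj(m,loc(PL,l))+.5)*1.5-.5).round().astype(int); cv2.polylines(im,[q],False,(0,0,255),1)
cv2.imwrite("pics/w2o.png",im)
```

```text
t 3.95 p [ 0.5456 -0.1469  0.163 ] j [ 1.18  1.13 -1.36  2.27  2.    0.63 -1.04] F [-1.2 -0.7  0.6] gw 0.0854
psi 22.6 beta 50.1 roll 0.3
```

View pics/w2o.png

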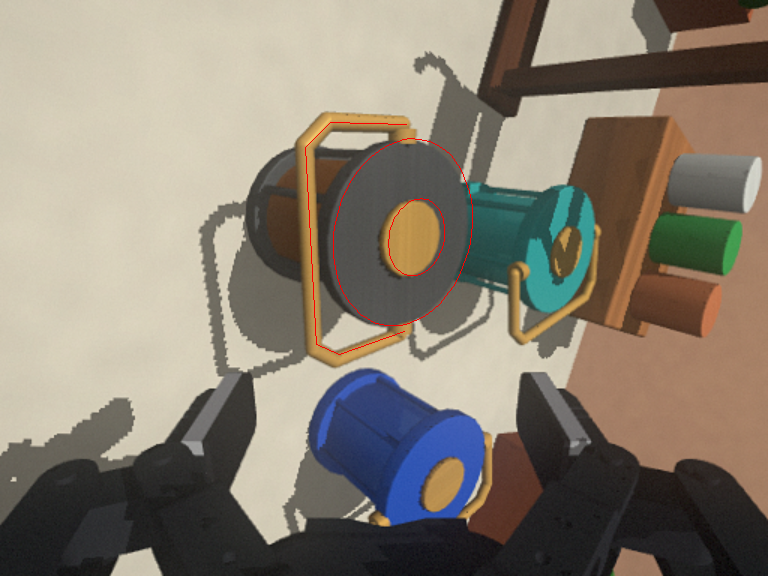

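Run:
```python
from now import *
P=np.load("pose.npz")["L"]
b=np.radians(50)
for off,adv in ((.03,-.06),(.03,-.02),(.03,.024)):
    t,R1=grasp(P,-.03,0,b,off,adv); print(row(p,R,t,R1))
R0=R1;p0=t
print("sweep from there")
for th in (0,10,20,30,40,50,60,70,80,88):
    t,R1=grasp(P,-.03,np.radians(th),b,.0387,.024); print(th,row(p0,R0,t,R1))
```

```text
t 4.0 p [ 0.5455 -0.1472  0.1635] j [ 1.18  1.13 -1.36  2.27  2.    0.63 -1.04] F [-0.6  0.6  0.5] gw 0.0857
psi 22.6 beta 50.1 roll 0.3
[-0.019, 0.005, 0.0, -0.003, -0.002, -0.001]
[-0.019, 0.205, -0.0, -0.003, -0.002, -0.001]
[-0.019, 0.425, -0.001, -0.003, -0.002, -0.001]
sweep from there
0 [0.044, 0.0, -0.0, 0.0, 0.0, 0.0]
10 [0.079, -0.036, 0.0, 0.0, 0.0, 0.0]
20 [0.121, -0.065, -0.0, 0.0, 0.0, 0.0]
30 [0.166, -0.086, 0.0, 0.0, 0.0, 0.0]
40 [0.215, -0.099, -0.0, 0.0, 0.0, 0.0]
50 [0.266, -0.104, -0.0, 0.0, 0.0, 0.0]
60 [0.316, -0.099, 0.0, 0.0, 0.0, 0.0]
70 [0.365, -0.086, -0.0, 0.0, 0.0, 0.0]
80 [0.411, -0.065, 0.0, 0.0, 0.0, 0.0]
88 [0.444, -0.042, -0.0, 0.0, 0.0, 0.0]
```

step_arm(
  rows=[
    [-0.02,0.05,0,0,0,0],
    [-0.02,0.1,0,0,0,0],
    [-0.02,0.16,0,0,0,0],
    [-0.02,0.22,0,0,0,0],
    [-0.02,0.28,0,0,0,0],
    [-0.02,0.33,0,0,0,0],
    [-0.02,0.38,0,0,0,0],
    [-0.02,0.42,0,0,0,0],
    [-0.02,0.425,0,0,0,0],
    [-0.02,0.425,0,0,0,0],
  ],
)

```text
t: 5.25
ee_pos: [0.5933, -0.128, 0.0962]
eef_rot: [-1.346, -0.811, -0.244]
contact_force: [-0.3, 0.5, 0.3]
grip_width: 0.0852
```

```bash
cat > look.py <<'E'
from now import *
import sys
n=sys.argv[1]; tag=sys.argv[2]
m=arm.camera_model(n); im=arm.grab_frame(n)[:,:,::-1].copy(); cv2.imwrite(f"pics/{tag}.png",im); np.savez(f"{tag}.npz",**m)
if len(sys.argv)>3:
    x0,y0,w,h=map(int,sys.argv[3].split(",")); f=min(780/w,590/h)
    im=cv2.resize(im[y0:y0+h,x0:x0+w],None,fx=f,fy=f,interpolation=cv2.INTER_CUBIC); print("scale",f)
else: im=cv2.resize(im,None,fx=1.5,fy=1.5)
cv2.imwrite(f"pics/{tag}v.png",im)
E
python3 look.py wrist w3
```

```text
t 5.25 p [ 0.5933 -0.128   0.0962] j [ 1.07  1.3  -1.31  2.2   2.14  0.74 -1.08] F [-0.3  0.5  0.3] gw 0.0852
psi 22.5 beta 50.0 roll 0.3
```

View pics/w3v.png

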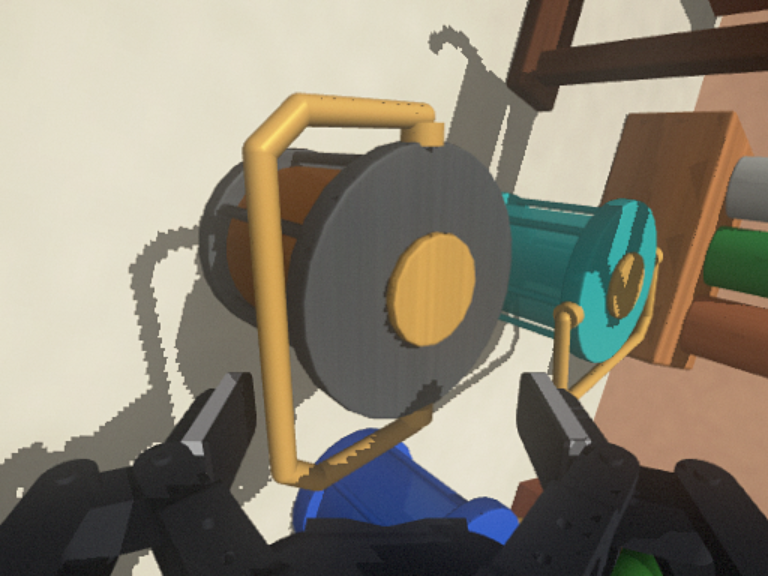

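Run:
```python
from h import *
m=dict(np.load("w3.npz")); P=np.load("pose.npz")["L"]
def f(p):
    r=[]
    for L,q in [((0,0,.105),(431,291)),((-.058,.046,.095),(261,150)),((-.058,-.046,.095),(286,470)),((-p[3],.056,.095),(300,107)),((-p[3],-.056,.095),(318,478))]:
        r.append(proj(m,loc(p,[L]))[0]*1.5-np.array(q))
    return np.concatenate(r)
print(f(P).reshape(-1,2).round(1).tolist())
o=least_squares(f,P,loss="soft_l1");print(o.x,np.degrees(o.x[2]),f(o.x).reshape(-1,2).round(1).tolist())
```

```text
[[13.5, -3.5], [1.7, 2.0], [2.4, -13.2], [7.0, 4.1], [7.9, -13.7]]
[ 0.5993796  -0.09340807  0.37347842  0.04624125] 21.398737429179462 [[11.0, -0.9], [-0.3, 1.5], [-2.8, -11.1], [0.2, 4.0], [-1.2, -8.9]]
```

step_arm(
  rows=[
    [0.02,0,0,0,0,0],
    [0.045,0,0,0,0,0],
    [0.06,-0.02,0,0,0,0],
    [0.08,-0.035,0,0,0,0],
    [0.1,-0.05,0,0,0,0],
    [0.12,-0.065,0,0,0,0],
    [0.145,-0.075,0,0,0,0],
    [0.165,-0.085,0,0,0,0],
    [0.19,-0.095,0,0,0,0],
    [0.215,-0.1,0,0,0,0],
  ],
)

```text
t: 6.55
ee_pos: [0.6122, -0.1205, 0.1394]
eef_rot: [-1.346, -0.811, -0.244]
contact_force: [-1.0, 0.4, 0.1]
grip_width: 0.0857
```

```bash
python3 look.py wrist w4
```

```text
t 6.55 p [ 0.6122 -0.1205  0.1394] j [ 1.04  1.2  -1.33  2.15  2.01  0.68 -1.04] F [-1.   0.4  0.1] gw 0.0857
psi 22.5 beta 50.0 roll 0.3
```

View pics/w4v.png

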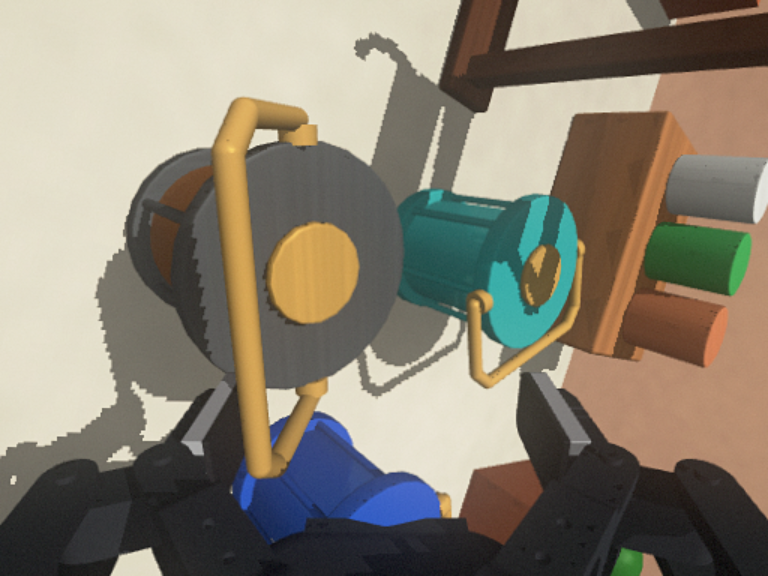

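step_arm(
  rows=[
    [0.025,-0.005,0,0,0,0],
    [0.05,-0.005,0,0,0,0],
    [0.075,0,0,0,0,0],
    [0.1,0,0,0,0,0],
    [0.125,0.01,0,0,0,0],
    [0.15,0.015,0,0,0,0],
    [0.175,0.025,0,0,0,0],
    [0.195,0.035,0,0,0,0],
    [0.215,0.045,0,0,0,0],
    [0.23,0.055,0,0,0,0],
  ],
)

```text
t: 7.85
ee_pos: [0.6514, -0.1047, 0.1599]
eef_rot: [-1.346, -0.81, -0.244]
contact_force: [-0.3, -0.5, -1.5]
grip_width: 0.0857
```

```bash
python3 look.py wrist w5; python3 look.py scene s5 180,150,150,115
```

```text
t 7.85 p [ 0.6514 -0.1047  0.1599] j [ 0.97  1.15 -1.31  2.06  1.92  0.65 -0.99] F [-0.3 -0.5 -1.5] gw 0.0857
psi 22.5 beta 50.1 roll 0.3
t 7.9 p [ 0.6517 -0.1046  0.1601] j [ 0.97  1.15 -1.31  2.06  1.92  0.65 -0.99] F [ 0.9  0.3 -1.5] gw 0.0852
psi 22.5 beta 50.0 roll 0.3
scale 5.130434782608695
```

View pics/w5v.png

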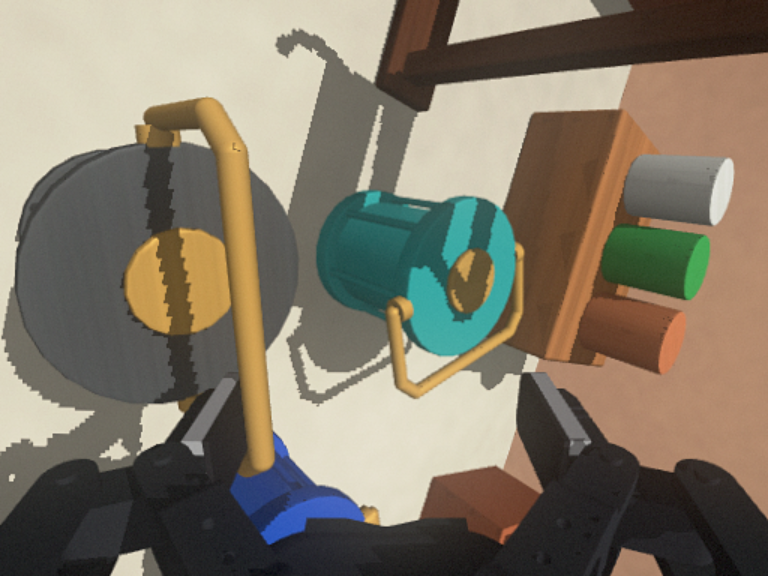

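View pics/s5v.png

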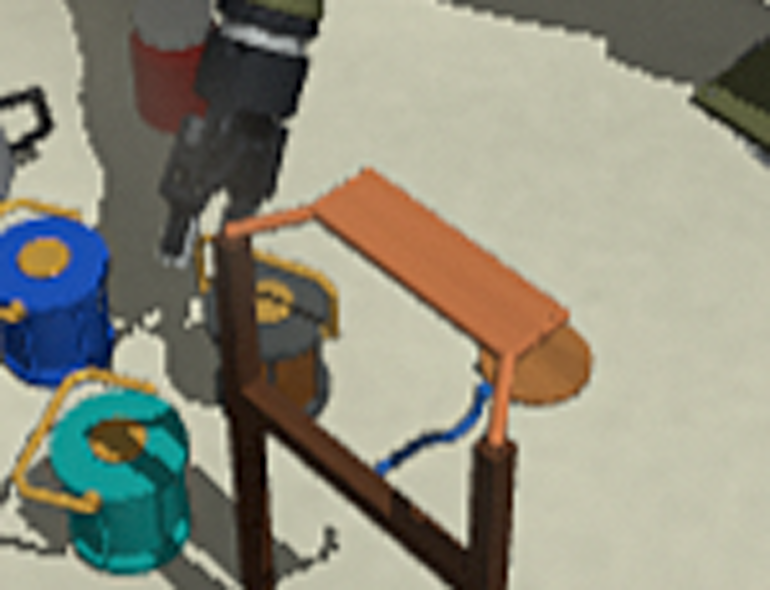

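Run:
```python
from now import *
m=dict(np.load("w5.npz")); P=np.load("pose.npz")["L"]
def bp(th,y,p): return loc(p,[(-.058*np.cos(th),y,.095+.058*np.sin(th))])
def f(v):
    p=v[1:4]; th=v[0]; r=[]
    for L,q in [((0,0,.105),(178,281)),((0,.056,.095),(160,140))]: r.append(proj(m,loc(p,[L]))[0]*1.5-q)
    for y,q in [(.046,(231,152)),(-.046,(257,465))]: r.append(proj(m,bp(th,y,p))[0]*1.5-q)
    r.append((v[1:3]-P[:2])/.0007)
    return np.concatenate(r)
o=least_squares(f,np.r_[1.5,P[:3]]); v=o.x; print(np.degrees(v[0]),v[1:],np.degrees(v[3])); print(f(v).round(1))
b=bp(v[0],-.03,v[1:4])[0]; print(b, "bar in tool:",R.T@(b-p))
```

```text
t 7.95 p [ 0.6516 -0.1046  0.1602] j [ 0.97  1.15 -1.31  2.06  1.92  0.65 -0.99] F [-0.1  0.5 -0.9] gw 0.0853
psi 22.5 beta 50.0 roll 0.3
91.60275375425627 [ 0.59705359 -0.09589871  0.35642846] 20.421846676856962
[  6.4   6.7  -1.6 -16.3   1.    7.4  -1.8  -1.4  -4.5  -5.1]
[ 0.60904175 -0.12344713  0.15297731] bar in tool: [-0.04033758 -0.02435344 -0.00147111]
```

step_arm(
  rows=[
    [-0.03,-0.005,0,0,0,0],
    [-0.06,-0.01,0,0,0,0],
    [-0.09,-0.015,0,0,0,0],
    [-0.12,-0.02,0,0,0,0],
    [-0.15,-0.025,0,0,0,0],
    [-0.175,-0.03,0,0,0,0],
    [-0.195,-0.03,0,0,0,0],
    [-0.195,-0.03,0,0,0,0],
    [-0.195,-0.03,0,0,0,0],
    [-0.195,-0.03,0,0,0,0],
  ],
)

```text
t: 9.2
ee_pos: [0.6202, -0.1173, 0.1399]
eef_rot: [-1.346, -0.811, -0.245]
contact_force: [0.3, -0.9, -0.0]
grip_width: 0.0851
```

```bash
python3 look.py wrist w6
```

```text
t 9.2 p [ 0.6202 -0.1173  0.1399] j [ 1.03  1.19 -1.32  2.13  2.01  0.68 -1.04] F [ 0.3 -0.9 -0. ] gw 0.0851
psi 22.5 beta 50.0 roll 0.3
```

View pics/w6v.png

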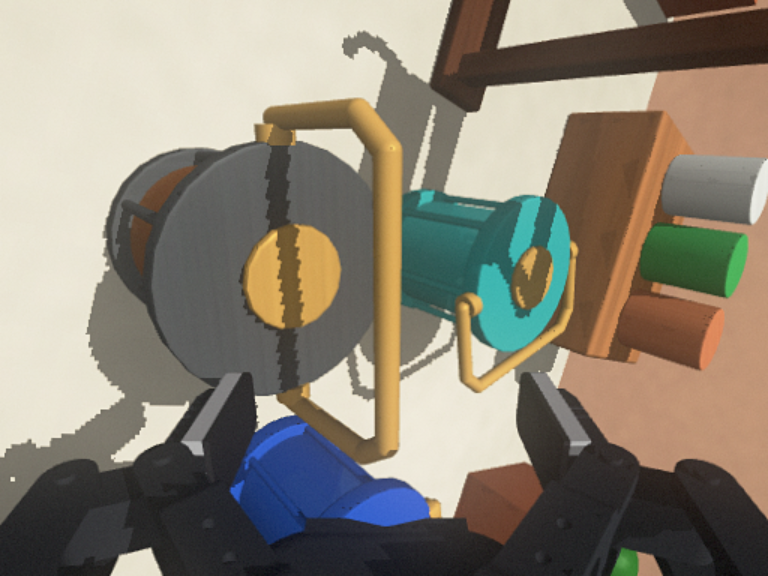

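The bar stands upright at column 386, midway between the pads. I'll close on it.

step_arm(
  rows=[
    [0,0,0,0,0,0],
    [0,0,0,0,0,0],
    [0,0,0,0,0,0],
    [0,0,0,0,0,0],
    [0,0,0,0,0,0],
    [0,0,0,0,0,0],
    [0,0,0,0,0,0],
    [0,0,0,0,0,0],
    [0,0,0,0,0,0],
    [0,0,0,0,0,0],
  ],
  hand=-1,
  grip_force=80,
)

```text
t: 10.5
ee_pos: [0.62, -0.1174, 0.1398]
eef_rot: [-1.346, -0.811, -0.245]
contact_force: [0.9, 0.2, 2.0]
grip_width: 0.005
```

```bash
python3 look.py wrist w7
```

```text
t 10.5 p [ 0.62   -0.1174  0.1398] j [ 1.03  1.19 -1.32  2.13  2.01  0.68 -1.04] F [0.9 0.2 2. ] gw 0.005
psi 22.5 beta 50.0 roll 0.3
```

View pics/w7v.png

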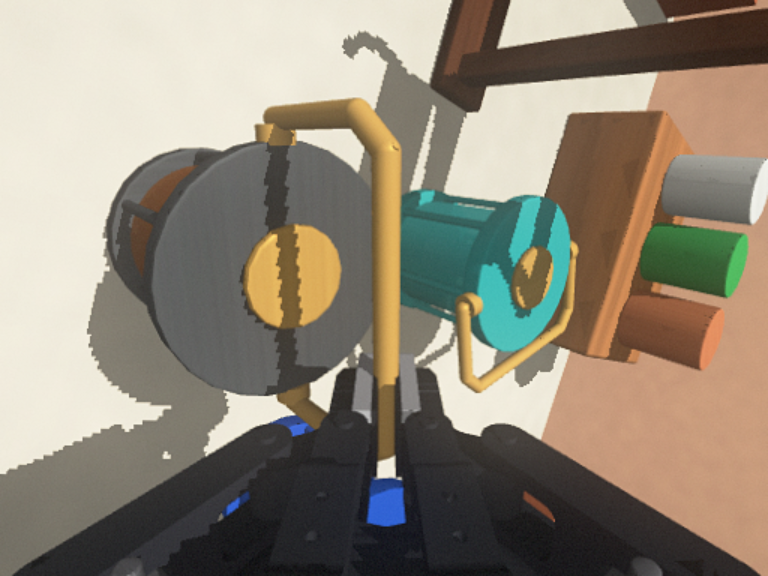

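Run:
```python
from now import *
print(row(p,R,p+[0,0,.06],R)); print(row(p,R,p+[-.02,0.0,.13],R))
print(row(p,R,[.56,.0,.275],Rtool(np.radians(4),np.radians(50))))
```

```text
t 10.55 p [ 0.6201 -0.1174  0.1398] j [ 1.03  1.19 -1.32  2.13  2.01  0.68 -1.04] F [0.3 1.9 2.8] gw 0.0051
psi 22.5 beta 50.0 roll 0.3
[0.193, -0.23, 0.001, 0.0, 0.0, 0.0]
[0.346, -0.558, 0.041, 0.0, 0.0, 0.0]
[0.388, -0.552, 0.66, -0.132, 0.153, -0.001]
```

step_arm(
  rows=[
    [0.02,-0.025,0,0,0,0],
    [0.05,-0.06,0,0,0,0],
    [0.09,-0.11,0,0,0,0],
    [0.14,-0.17,0,0,0,0],
    [0.19,-0.23,0,0,0,0],
    [0.24,-0.29,0,0,0,0],
    [0.29,-0.36,0.01,0,0,0],
    [0.33,-0.43,0.02,0,0,0],
    [0.345,-0.5,0.03,0,0,0],
    [0.345,-0.56,0.04,0,0,0],
  ],
)

```text
t: 11.8
ee_pos: [0.5986, -0.1177, 0.2703]
eef_rot: [-1.347, -0.811, -0.243]
contact_force: [-1.5, -0.6, -5.2]
grip_width: 0.0054
```

```bash
python3 look.py wrist w8
python3 - <<'E'
from now import *
print(row(p,R,[.56,.0,.275],Rtool(np.radians(4),np.radians(50))))
E
```

```text
t 11.8 p [ 0.5986 -0.1177  0.2703] j [ 1.1   0.89 -1.37  2.09  1.55  0.51 -0.79] F [-1.5 -0.6 -5.2] gw 0.0054
psi 22.4 beta 50.1 roll 0.2
t 11.85 p [ 0.5982 -0.1176  0.2711] j [ 1.11  0.89 -1.37  2.1   1.55  0.51 -0.79] F [-1.7  0.3 -3.3] gw 0.0054
psi 22.4 beta 50.1 roll 0.2
[0.046, 0.016, 0.617, -0.131, 0.154, -0.001]
```

View pics/w8v.png

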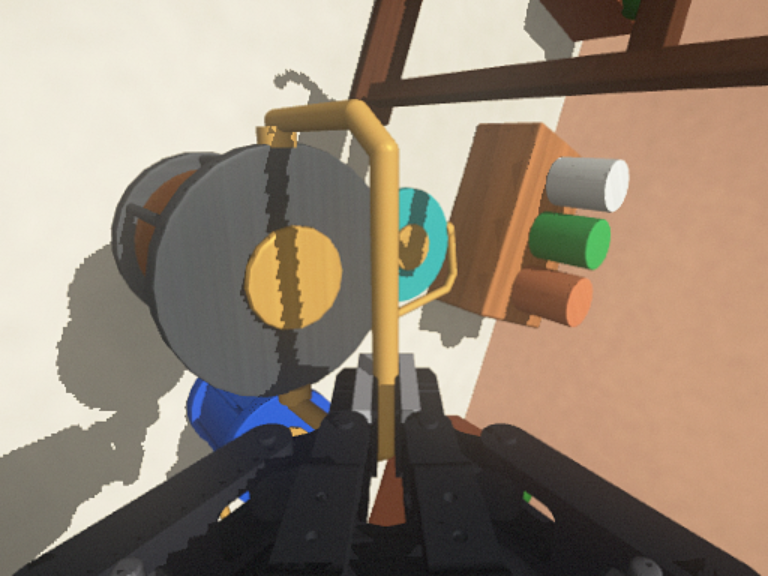

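step_arm(
  rows=[
    [0,0,0.05,-0.01,0.01,0],
    [0.01,0,0.11,-0.02,0.03,0],
    [0.01,0,0.18,-0.035,0.045,0],
    [0.02,0.01,0.26,-0.05,0.06,0],
    [0.03,0.01,0.34,-0.07,0.08,0],
    [0.03,0.01,0.42,-0.09,0.1,0],
    [0.04,0.015,0.5,-0.105,0.12,0],
    [0.045,0.015,0.56,-0.12,0.14,0],
    [0.045,0.015,0.6,-0.13,0.15,0],
    [0.045,0.015,0.615,-0.13,0.155,0],
  ],
)

```text
t: 13.1
ee_pos: [0.5606, 0.001, 0.2736]
eef_rot: [-1.471, -0.593, -0.489]
contact_force: [0.9, -0.8, -4.8]
grip_width: 0.005
```

```bash
python3 look.py wrist w9; python3 look.py scene s9 180,130,160,120;python3 look.py top t9 150,120,180,135
```

```text
t 13.1 p [0.5606 0.001  0.2736] j [ 0.72  0.78 -1.42  2.35  1.88  0.95 -1.84] F [ 0.9 -0.8 -4.8] gw 0.005
psi 4.5 beta 50.2 roll 0.3
t 13.15 p [0.5607 0.0007 0.2737] j [ 0.73  0.78 -1.42  2.35  1.88  0.95 -1.84] F [ 0.3 -0.2 -4.1] gw 0.0052
psi 4.4 beta 50.2 roll 0.3
scale 4.875
t 13.2 p [ 5.609e-01 -1.000e-04  2.736e-01] j [ 0.73  0.78 -1.42  2.35  1.88  0.95 -1.83] F [ 0.7 -1.  -5.6] gw 0.0053
psi 4.3 beta 50.2 roll 0.3
scale 4.333333333333333
```

View pics/w9v.png

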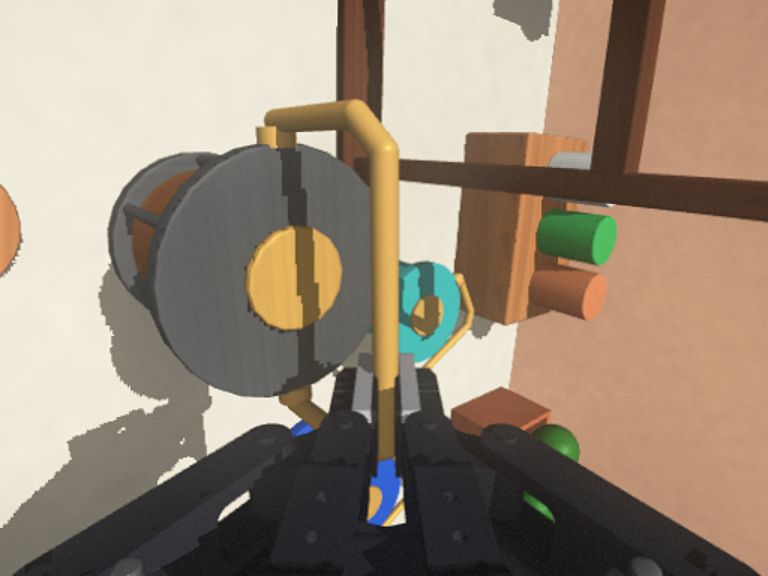

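View pics/s9v.png

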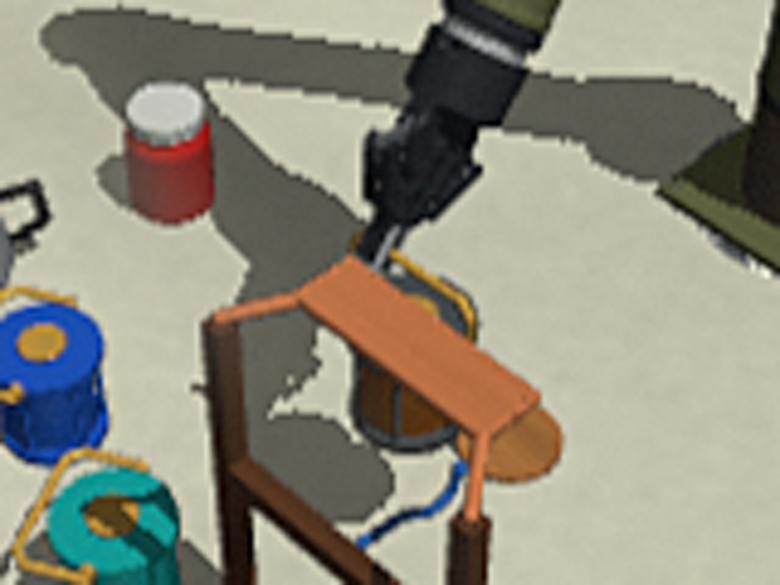

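View pics/t9v.png

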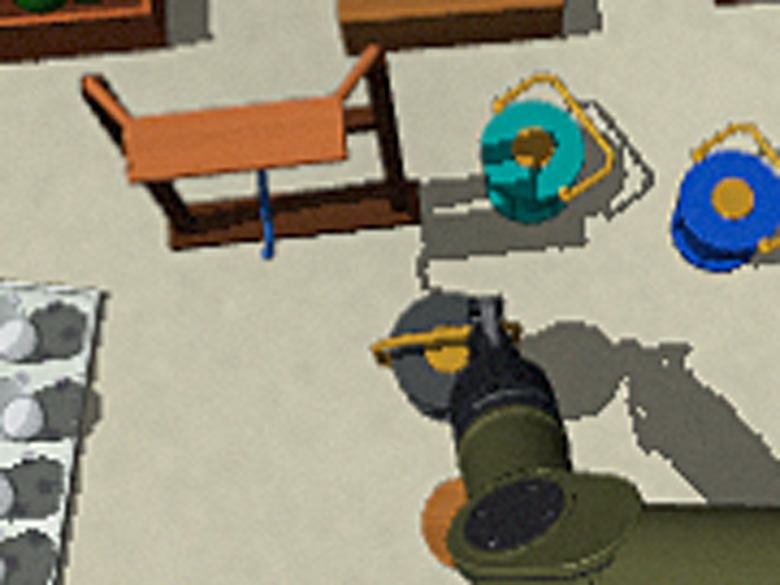

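```bash
python3 - <<'E'
from now import *
m=arm.camera_model("wrist")
for z in (.06,.07,.076,.08): print(z,[ (proj(m,p+R@np.array([0,yy,z]))[0]*1.5).round(1).tolist() for yy in (-.024,-.018,-.012)])
# chamfer top: arm plane y=.056
for z in (.082,.086,.09): print(z,[ (proj(m,p+R@np.array([-.0,yy,z]))[0]*1.5).round(1).tolist() for yy in (-.018,)])
S=np.load("pose.npz")["S"]; print(S)
E
python3 - <<'E'
import cv2
a=cv2.imread("pics/w9.png"); cv2.imwrite("pics/w9c.png",cv2.resize(a[50:270,150:300],None,fx=2.7,fy=2.7,interpolation=cv2.INTER_CUBIC))
E
```

```text
t 13.25 p [ 0.5611 -0.0007  0.2736] j [ 0.73  0.78 -1.42  2.35  1.88  0.95 -1.83] F [ 0.7 -0.5 -5. ] gw 0.0051
psi 4.2 beta 50.2 roll 0.2
0.06 [[383.1, 217.3], [383.2, 213.5], [383.3, 210.0]]
0.07 [[383.1, 178.1], [383.2, 176.0], [383.3, 174.1]]
0.076 [[383.0, 153.6], [383.1, 152.7], [383.2, 151.8]]
0.08 [[383.0, 136.9], [383.1, 136.7], [383.2, 136.6]]
0.082 [[383.1, 128.6]]
0.086 [[383.1, 112.3]]
0.09 [[383.0, 95.6]]
[0.65434435 0.16698907 0.02393395 0.12225548]
```

View pics/w9c.png

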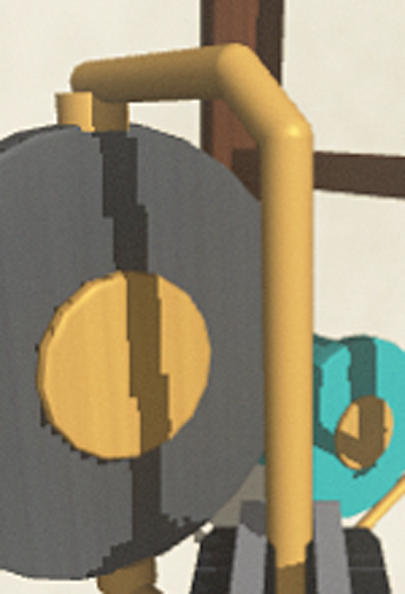

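```bash
cat >> h.py <<'E'
def hang(S,dx,dz,beta=50,dy=0,yt=-.0172,zt=.0315,dpsi=0):
    R=Rtool(S[2]+dpsi,np.radians(beta)); b=loc(S,[(dx,dy,.245+dz)])[0]
    return b-R@np.array([0,yt,zt]),R
E
python3 - <<'E'
from now import *
S=np.load("pose.npz")["S"]
t,R1=hang(S,-.085,.035); print(t,row(p,R,t,R1))
E
```

```text
t 13.25 p [ 0.5611 -0.0007  0.2736] j [ 0.73  0.78 -1.42  2.35  1.88  0.95 -1.83] F [ 0.7 -0.5 -5. ] gw 0.0051
psi 4.2 beta 50.2 roll 0.2
[0.58117532 0.13372849 0.26682404] [0.089, 0.122, 0.664, -0.02, 0.02, -0.002]
```

step_arm(
  rows=[
    [0.01,0.01,0.06,0,0,0],
    [0.02,0.02,0.13,0,0,0],
    [0.03,0.04,0.2,-0.01,0.01,0],
    [0.04,0.05,0.28,-0.01,0.01,0],
    [0.05,0.07,0.36,-0.01,0.01,0],
    [0.06,0.08,0.44,-0.015,0.015,0],
    [0.07,0.1,0.52,-0.02,0.02,0],
    [0.08,0.11,0.59,-0.02,0.02,0],
    [0.085,0.12,0.64,-0.02,0.02,0],
    [0.09,0.12,0.665,-0.02,0.02,0],
  ],
)

```text
t: 14.5
ee_pos: [0.5813, 0.1349, 0.2674]
eef_rot: [-1.492, -0.562, -0.525]
contact_force: [0.6, -0.9, -4.6]
grip_width: 0.0051
```

```bash
python3 look.py wrist w10; python3 look.py scene s10 200,150,120,130; python3 look.py top t10 150,120,140,105
```

```text
t 14.5 p [0.5813 0.1349 0.2674] j [ 0.31  0.81 -1.35  2.25  1.79  1.17 -2.03] F [ 0.6 -0.9 -4.6] gw 0.0051
psi 1.5 beta 50.2 roll 0.0
t 14.55 p [0.5814 0.1353 0.2677] j [ 0.31  0.81 -1.35  2.25  1.79  1.17 -2.03] F [-1.1  1.3 -4.4] gw 0.005
psi 1.5 beta 50.1 roll 0.1
scale 4.538461538461538
t 14.6 p [0.5814 0.1347 0.2677] j [ 0.31  0.81 -1.35  2.25  1.79  1.17 -2.03] F [ 0.2  0.1 -5.5] gw 0.0049
psi 1.5 beta 50.1 roll 0.0
scale 5.571428571428571
```

View pics/w10v.png

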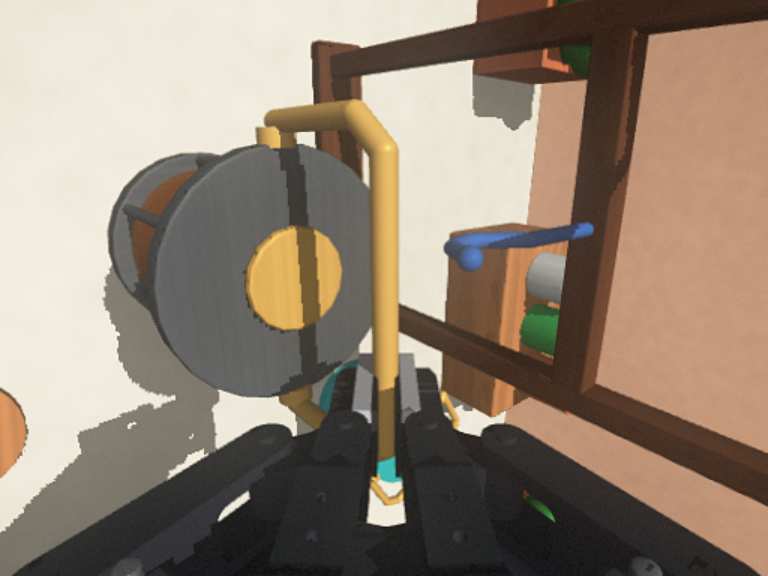

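View pics/s10v.png

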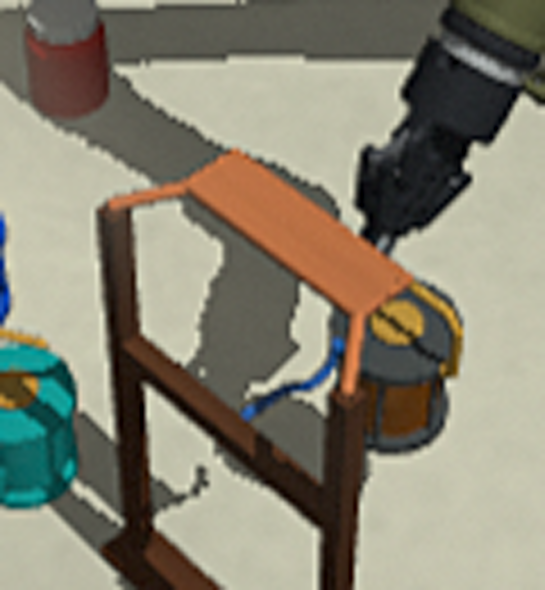

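View pics/t10v.png

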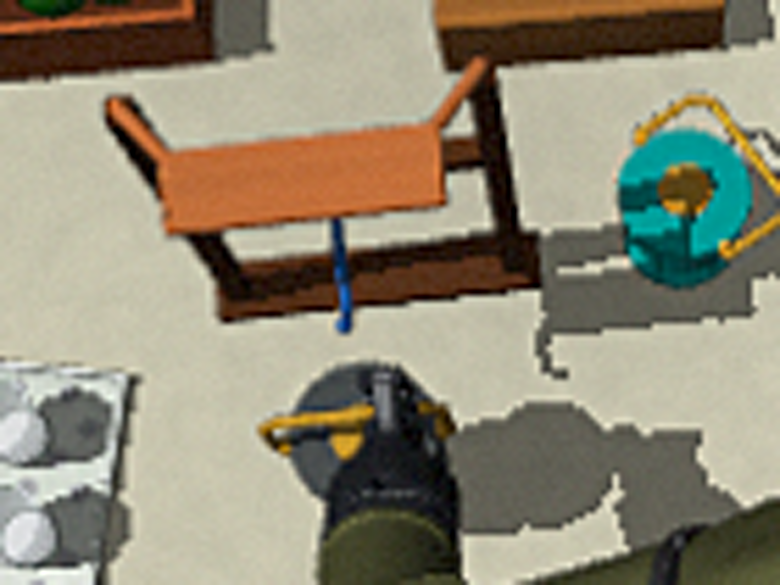

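Run:
```python
from h import *
from bench import arm
T=arm.camera_model("top");Sc=arm.camera_model("scene"); W=dict(np.load("w10.npz"))
S0=np.load("pose.npz")["S"]
tc=lambda q:un(q,5.5714,(150,120)); sc=lambda q:un(q,4.53846,(200,150))
pts=[(T,(0,.08,.4),tc((168,234)),1),(T,(0,-.08,.4),tc((443,203)),1),(T,(-.02,0,.264),tc((344,326)),1),(T,(.065,.12226,0),tc((219,320)),1),(T,(.065,-.12226,0),tc((541,283)),1),
(Sc,(0,-.08,.4),sc((235,152)),1),(Sc,(0,.08,.4),sc((410,281)),1),
(W,(-.02,0,.262),np.array((471,259))/1.5,2),(W,(.08,0,.258),np.array((588,230))/1.5,1),(W,(.085,-.105,.259),np.array((577,392))/1.5,1.),(W,(.085,.105,.259),np.array((612,38))/1.5,1.)]
def f(p,w=True):
    return np.concatenate([(proj(m,loc(p,[L]))[0]-q)*(k if w else 1) for m,L,q,k in pts])
o=least_squares(f,S0[:3],loss="soft_l1"); print(o.x,np.degrees(o.x[2])); print(f(o.x,0).reshape(-1,2).round(1).tolist())
o2=least_squares(lambda v:f(v)[-8:],S0[:3]); print("wrist only",o2.x,np.degrees(o2.x[2]), f(o2.x,0)[-8:].round(1))
P=o2.x
np.savez("stand2.npz",S=o.x,W=o2.x)
# overlay
hk=[(-.02,0,.264),(-.018,0,.25),(-.010,0,.239),(0,0,.237),(.01,0,.241),(.03,0,.258),(.085,0,.259)]
im=cv2.imread("pics/w10v.png")
for P,c in ((o.x,(0,255,0)),(o2.x,(0,0,255))):
  for l in (hk,[(.085,.105,0),(.085,.105,.3)],[(.085,-.105,0),(.085,-.105,.3)],[(.085,-.105,.259),(.085,.105,.259)],[(.065,-.122,.0),(.065,.122,.0)]):
    l=np.array(l,float); l=np.concatenate([np.linspace(a,b,8) for a,b in zip(l[:-1],l[1:])])
    q=(proj(W,loc(P,l))*1.5).round().astype(int); cv2.polylines(im,[q],False,c,1)
cv2.imwrite("pics/w10o.png",im)
```

```text
[0.65285659 0.1684078  0.01767151] 1.0125027387094727
[[-0.5, 1.1], [1.1, 1.6], [-0.2, -0.3], [1.0, 0.8], [-0.0, 1.8], [0.8, 0.8], [1.3, 1.3], [2.1, 0.4], [-1.2, -0.7], [-6.0, 1.4], [5.5, -13.7]]
wrist only [ 0.65254359  0.16756059 -0.00157403] -0.09018503631477802 [ 1.7  1.2 -1.8  2.2 -7.7  4.6  6.1 -9.6]
```

View pics/w10o.png

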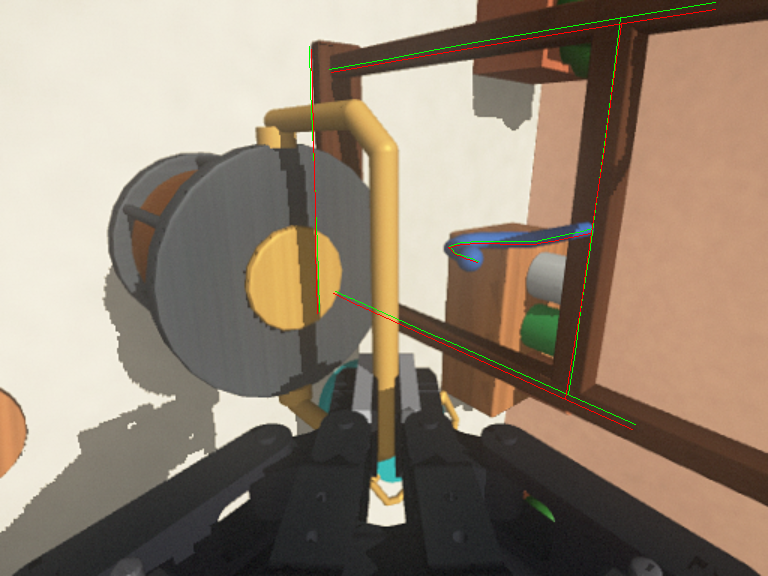

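Run:
```python
from now import *
S=np.array([.653,.168,.015]); np.savez("S.npz",S=S)
for dx,dz in ((-.045,.031),(-.03,.031),(-.015,.031),(0,.031),(.002,.01),(.002,-.001)):
    t,R1=hang(S,dx,dz); print(dx,dz,row(p,R,t,R1))
```

```text
t 14.65 p [0.5813 0.134  0.2675] j [ 0.31  0.81 -1.35  2.25  1.79  1.17 -2.03] F [ 0.6 -0.3 -5. ] gw 0.005
psi 1.4 beta 50.1 roll -0.0
-0.045 0.031 [0.132, 0.141, 0.005, -0.004, 0.005, -0.002]
-0.03 0.031 [0.189, 0.189, 0.005, -0.004, 0.005, -0.002]
-0.015 0.031 [0.247, 0.237, 0.004, -0.004, 0.005, -0.002]
0 0.031 [0.304, 0.285, 0.003, -0.004, 0.005, -0.002]
0.002 0.01 [0.245, 0.372, 0.003, -0.004, 0.005, -0.002]
0.002 -0.001 [0.21, 0.414, 0.003, -0.004, 0.005, -0.002]
```

step_arm(
  rows=[
    [0.015,0.02,0,0,0,0],
    [0.035,0.04,0,0,0,0],
    [0.055,0.065,0,0,0,0],
    [0.08,0.09,0,0,0,0],
    [0.1,0.11,0,0,0,0],
    [0.12,0.13,0.005,0,0,0],
    [0.13,0.14,0.005,0,0,0],
    [0.13,0.14,0.005,0,0,0],
    [0.13,0.14,0.005,0,0,0],
    [0.13,0.14,0.005,0,0,0],
  ],
)

```text
t: 15.9
ee_pos: [0.6191, 0.1362, 0.2628]
eef_rot: [-1.493, -0.562, -0.525]
contact_force: [0.2, 0.2, -4.8]
grip_width: 0.005
```

```bash
python3 look.py wrist w11; python3 look.py scene s11 220,180,90,70
```

```text
t 15.9 p [0.6191 0.1362 0.2628] j [ 0.32  0.85 -1.32  2.16  1.8   1.15 -1.94] F [ 0.2  0.2 -4.8] gw 0.005
psi 1.4 beta 50.1 roll 0.0
t 15.95 p [0.6191 0.1362 0.2628] j [ 0.32  0.85 -1.32  2.16  1.8   1.15 -1.94] F [-0.5 -0.8 -4.9] gw 0.0051
psi 1.4 beta 50.1 roll 0.0
scale 8.428571428571429
```

View pics/w11v.png

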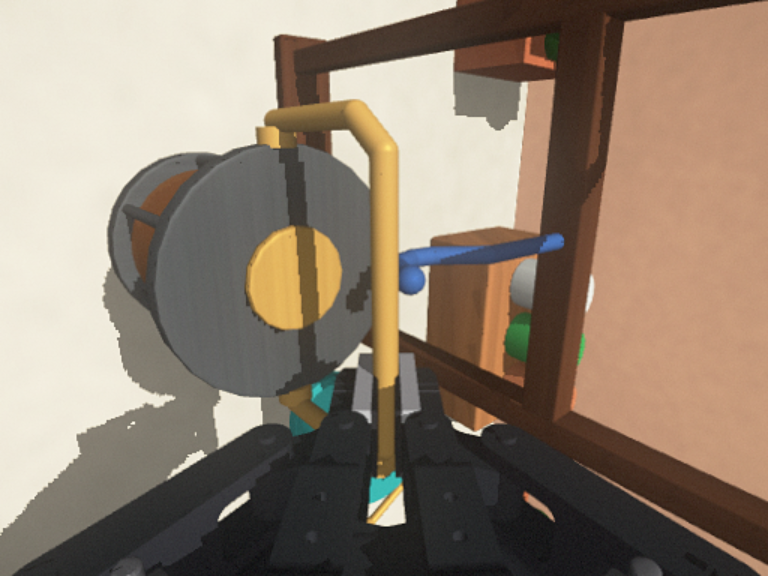

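View pics/s11v.png

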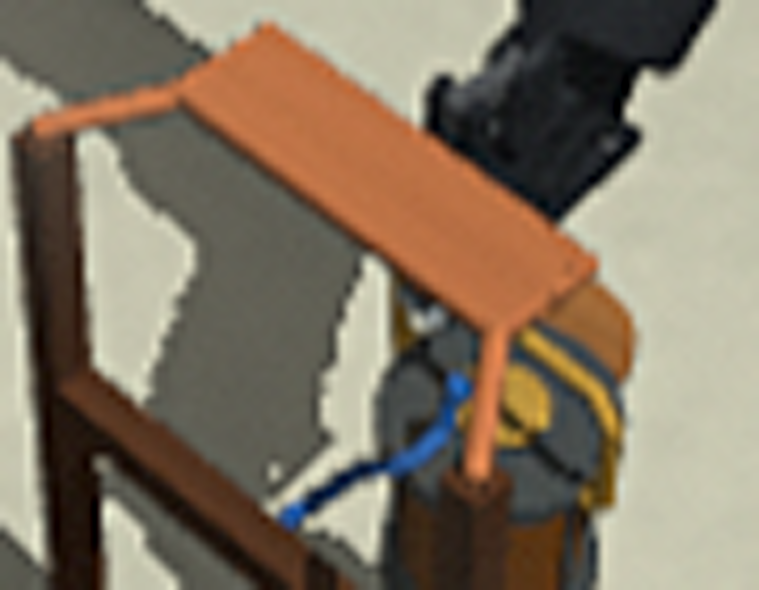

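Run:
```python
from now import *
T=arm.camera_model("top");W=dict(np.load("w10.npz"));V=dict(np.load("w11.npz"))
ob=[(W,np.array((471,259))/1.5),(V,np.array((411,279))/1.5),(T,un((344,326),5.5714,(150,120)))]
o=least_squares(lambda X:np.concatenate([proj(m,X)[0]-q for m,q in ob]),[.63,.168,.262]); print("tip",o.x,o.fun.round(2))
bm=p+R@np.array([0,-.0172,.0315]); print("bar mid",bm, "tip-bar",o.x-bm)
print("bar px pred",proj(V,bm)[0]*1.5)
S=np.load("S.npz")["S"]
for dx,dz in ((-.045,.031),(-.03,.031),(-.015,.031),(0,.031),(.002,.01),(.002,-.001)):
    t,R1=hang(S,dx,dz); print(dx,dz,row(p,R,t,R1))
```

```text
t 16.0 p [0.6191 0.1362 0.2628] j [ 0.32  0.85 -1.32  2.16  1.8   1.15 -1.94] F [-0.2  0.2 -4.4] gw 0.0049
psi 1.4 beta 50.1 roll -0.0
tip [0.6333654  0.16811324 0.25980253] [-0.14 -0.51  0.1   0.45 -0.08 -0.13]
bar mid [0.60733866 0.16740071 0.27597791] tip-bar [ 0.02602674  0.00071252 -0.01617538]
bar px pred [383.65140552 310.0189068 ]
-0.045 0.031 [0.002, 0.001, -0.001, -0.004, 0.005, -0.001]
-0.03 0.031 [0.059, 0.049, -0.002, -0.004, 0.005, -0.001]
-0.015 0.031 [0.117, 0.097, -0.002, -0.004, 0.005, -0.001]
0 0.031 [0.174, 0.145, -0.003, -0.004, 0.005, -0.001]
0.002 0.01 [0.115, 0.232, -0.003, -0.004, 0.005, -0.001]
0.002 -0.001 [0.079, 0.275, -0.003, -0.004, 0.005, -0.001]
```

step_arm(
  rows=[
    [0.015,0.01,0,0,0,0],
    [0.03,0.025,0,0,0,0],
    [0.05,0.04,0,0,0,0],
    [0.07,0.06,0,0,0,0],
    [0.09,0.075,0,0,0,0],
    [0.11,0.09,0,0,0,0],
    [0.13,0.11,0,0,0,0],
    [0.15,0.125,0,0,0,0],
    [0.165,0.14,0,0,0,0],
    [0.175,0.145,0,0,0,0],
  ],
)

```text
t: 17.25
ee_pos: [0.6649, 0.1372, 0.2628]
eef_rot: [-1.493, -0.562, -0.525]
contact_force: [0.4, 0.6, -3.7]
grip_width: 0.005
```

```bash
python3 look.py wrist w12; python3 look.py scene s12 220,180,90,70
```

```text
t 17.25 p [0.6649 0.1372 0.2628] j [ 0.32  0.88 -1.29  2.04  1.8   1.12 -1.82] F [ 0.4  0.6 -3.7] gw 0.005
psi 1.4 beta 50.1 roll 0.0
t 17.3 p [0.6651 0.1372 0.263 ] j [ 0.32  0.88 -1.29  2.04  1.8   1.12 -1.82] F [ 0.8  0.1 -3.8] gw 0.0052
psi 1.4 beta 50.1 roll 0.0
scale 8.428571428571429
```

View pics/w12v.png

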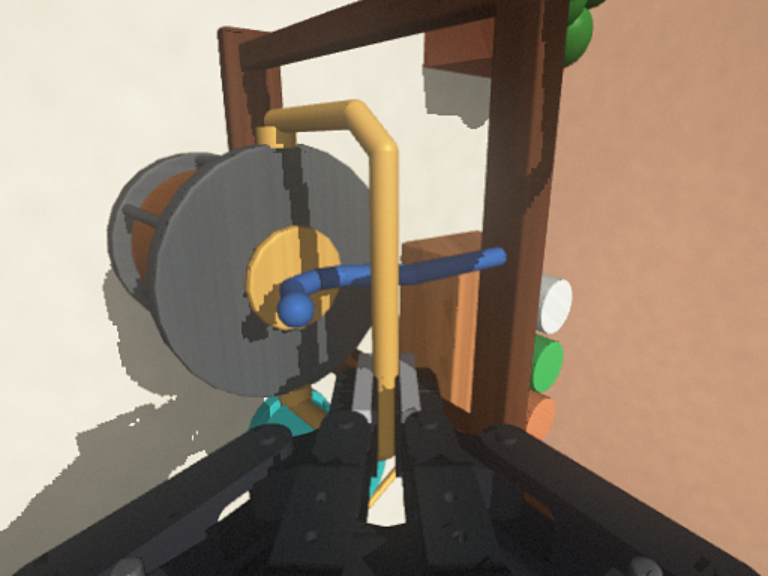

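View pics/s12v.png

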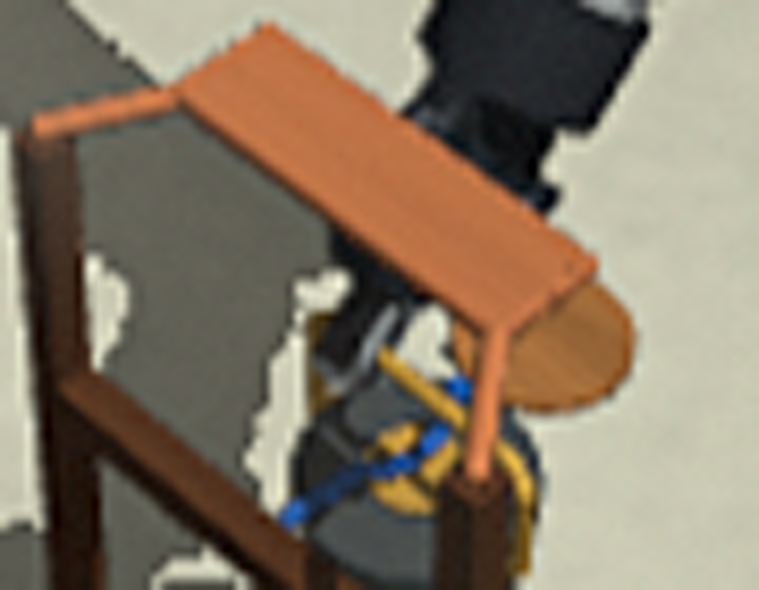

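The bar has passed over the tip, and the hook lies between the bar and the disc. I'll lower it into the trough.

step_arm(
  rows=[
    [-0.01,0.015,0,0,0,0],
    [-0.02,0.03,0,0,0,0],
    [-0.03,0.045,0,0,0,0],
    [-0.04,0.06,0,0,0,0],
    [-0.05,0.075,0,0,0,0],
    [-0.06,0.09,0,0,0,0],
    [-0.07,0.1,0,0,0,0],
    [-0.08,0.11,0,0,0,0],
    [-0.085,0.118,0,0,0,0],
    [-0.09,0.125,0,0,0,0],
  ],
)

```text
t: 18.6
ee_pos: [0.6671, 0.1373, 0.2324]
eef_rot: [-1.493, -0.563, -0.526]
contact_force: [-0.9, -1.7, -0.8]
grip_width: 0.0052
```

```bash
python3 look.py wrist w13; python3 -c "
from now import *
print(p+R@np.array([0,-.0172,.0315]))"
```

```text
t 18.6 p [0.6671 0.1373 0.2324] j [ 0.31  0.94 -1.26  2.07  1.87  1.14 -1.88] F [-0.9 -1.7 -0.8] gw 0.0052
psi 1.4 beta 50.1 roll 0.0
t 18.65 p [0.6671 0.1373 0.2324] j [ 0.31  0.94 -1.26  2.07  1.87  1.14 -1.88] F [-1.3 -1.1 -2.4] gw 0.0048
psi 1.4 beta 50.1 roll 0.0
[0.65534924 0.16854107 0.24563133]
```

View pics/w13v.png

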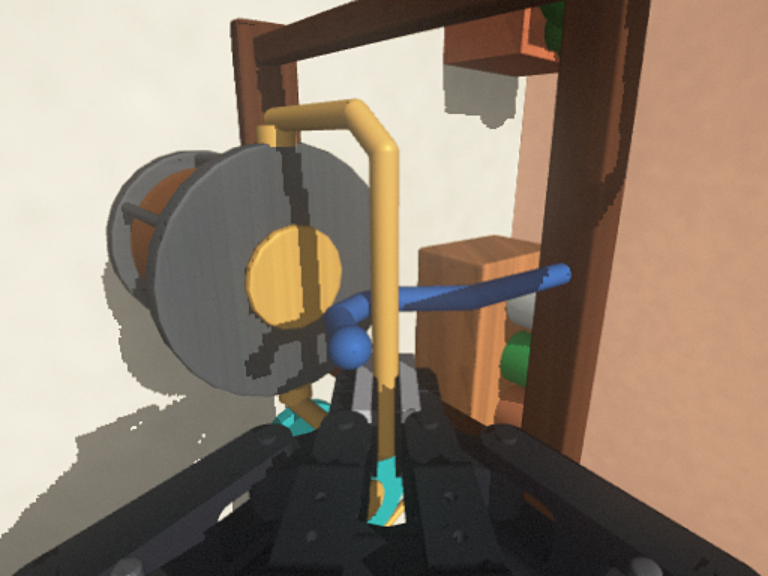

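step_arm(
  rows=[
    [0,0.003,0,0,0,0],
    [-0.003,0.003,0,0,0,0],
    [-0.005,0.006,0,0,0,0],
    [-0.005,0.006,0,0,0,0],
    [-0.005,0.006,0,0,0,0],
    [-0.005,0.006,0,0,0,0],
    [-0.005,0.006,0,0,0,0],
    [-0.005,0.006,0,0,0,0],
    [-0.005,0.006,0,0,0,0],
    [-0.005,0.006,0,0,0,0],
  ],
)

```text
t: 19.9
ee_pos: [0.6674, 0.1373, 0.2314]
eef_rot: [-1.492, -0.563, -0.527]
contact_force: [-2.2, -4.2, 5.8]
grip_width: 0.0052
```

```bash
python3 now.py
```

```text
t 19.9 p [0.6674 0.1373 0.2314] j [ 0.3   0.94 -1.26  2.07  1.87  1.14 -1.88] F [-2.2 -4.2  5.8] gw 0.0052
psi 1.4 beta 50.0 roll 0.0
```

step_arm(
  rows=[
    [0.002,-0.003,0,0,0,0],
    [0.002,-0.003,0,0,0,0],
    [0.002,-0.003,0,0,0,0],
    [0.002,-0.003,0,0,0,0],
    [0.002,-0.003,0,0,0,0],
    [0.002,-0.003,0,0,0,0],
    [0.002,-0.003,0,0,0,0],
    [0.002,-0.003,0,0,0,0],
    [0.002,-0.003,0,0,0,0],
    [0.002,-0.003,0,0,0,0],
  ],
)

```text
t: 21.15
ee_pos: [0.667, 0.1373, 0.2315]
eef_rot: [-1.493, -0.562, -0.526]
contact_force: [2.3, -2.0, 5.2]
grip_width: 0.0054
```

step_arm(
  rows=[
    [0,0,0,0,0,0],
    [0,0,0,0,0,0],
    [0,0,0,0,0,0],
    [0,0,0,0,0,0],
    [0,0,0,0,0,0],
    [0,0,0,0,0,0],
    [0,0,0,0,0,0],
    [0,0,0,0,0,0],
    [0,0,0,0,0,0],
    [0,0,0,0,0,0],
  ],
  hand=-0.4,
)

```text
t: 22.4
ee_pos: [0.6668, 0.1373, 0.2313]
eef_rot: [-1.493, -0.562, -0.525]
contact_force: [0.2, -0.7, -0.2]
grip_width: 0.0252
```

```bash
python3 look.py wrist w14; python3 look.py scene s14 220,180,90,90
```

```text
t 22.4 p [0.6668 0.1373 0.2313] j [ 0.3   0.94 -1.26  2.07  1.87  1.14 -1.88] F [ 0.2 -0.7 -0.2] gw 0.0252
psi 1.4 beta 50.1 roll 0.0
t 22.45 p [0.6668 0.1373 0.2314] j [ 0.3   0.94 -1.26  2.07  1.87  1.14 -1.88] F [ 0.3  1.1 -0.3] gw 0.0258
psi 1.4 beta 50.1 roll 0.0
scale 6.555555555555555
```

View pics/w14v.png

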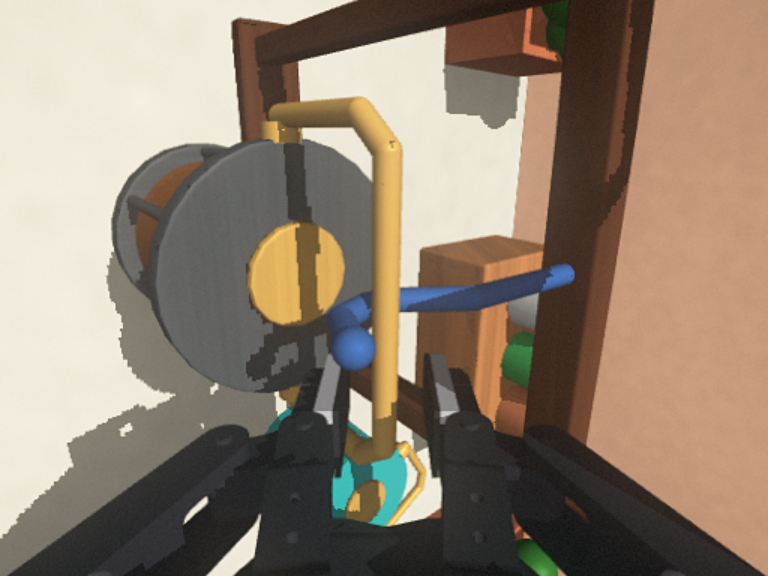

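View pics/s14v.png

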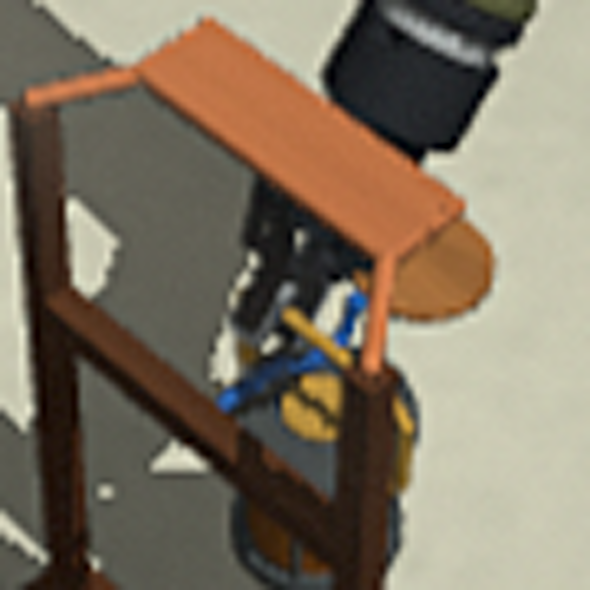

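step_arm(
  rows=[
    [0,-0.02,0,0,0,0],
    [0,-0.05,0,0,0,0],
    [0,-0.09,0,0,0,0],
    [0,-0.14,0,0,0,0],
    [0,-0.2,0,0,0,0],
    [0,-0.28,0,0,0,0],
    [0,-0.37,0,0,0,0],
    [0,-0.47,0,0,0,0],
    [0,-0.57,0,0,0,0],
    [0,-0.65,0,0,0,0],
  ],
)

```text
t: 23.75
ee_pos: [0.5826, 0.1356, 0.3325]
eef_rot: [-1.492, -0.563, -0.526]
contact_force: [0.6, -0.5, -0.4]
grip_width: 0.0258
```

```bash
python3 look.py wrist w15; python3 look.py scene s15 220,180,90,90;python3 look.py top t15
```

```text
t 23.75 p [0.5826 0.1356 0.3325] j [ 0.38  0.68 -1.4   2.16  1.62  1.08 -1.86] F [ 0.6 -0.5 -0.4] gw 0.0258
psi 1.4 beta 50.1 roll -0.0
t 23.8 p [0.582  0.1364 0.334 ] j [ 0.38  0.68 -1.4   2.16  1.62  1.08 -1.86] F [-0.7  1.   2.1] gw 0.0253
psi 1.6 beta 50.0 roll 0.0
scale 6.555555555555555
t 23.85 p [0.5829 0.1359 0.3333] j [ 0.38  0.68 -1.4   2.16  1.62  1.08 -1.86] F [-0.4  0.6 -0.7] gw 0.0255
psi 1.5 beta 50.0 roll 0.0
```

View pics/w15v.png

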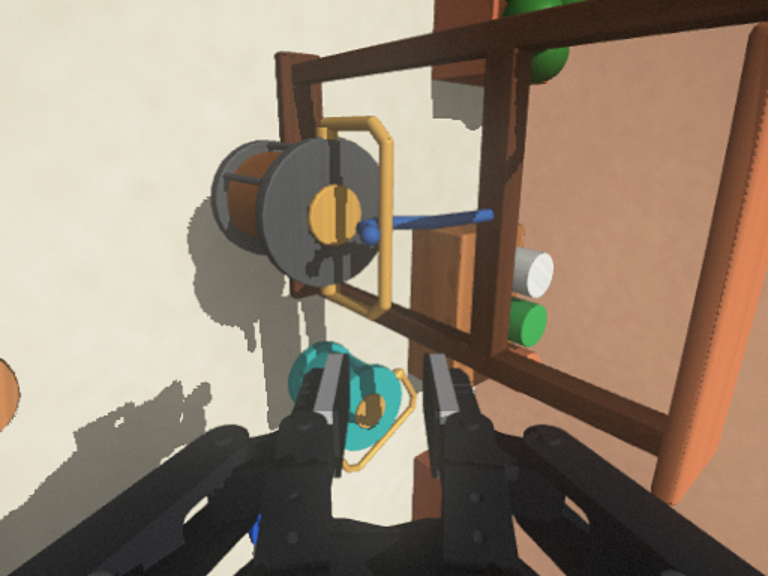

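View pics/s15v.png

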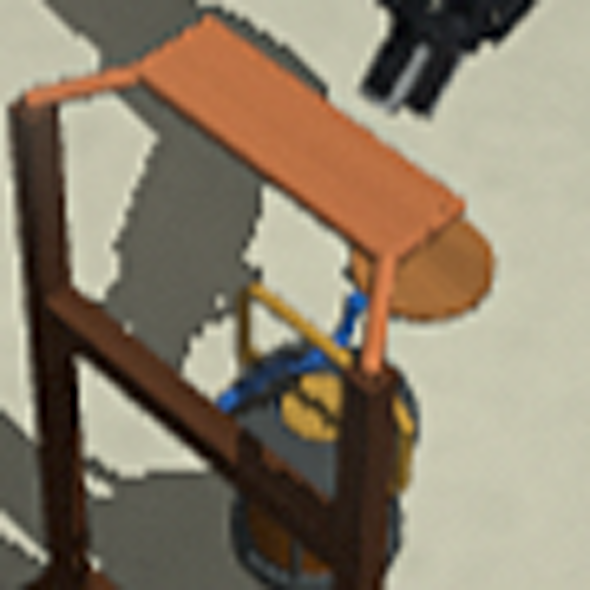

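View pics/t15v.png

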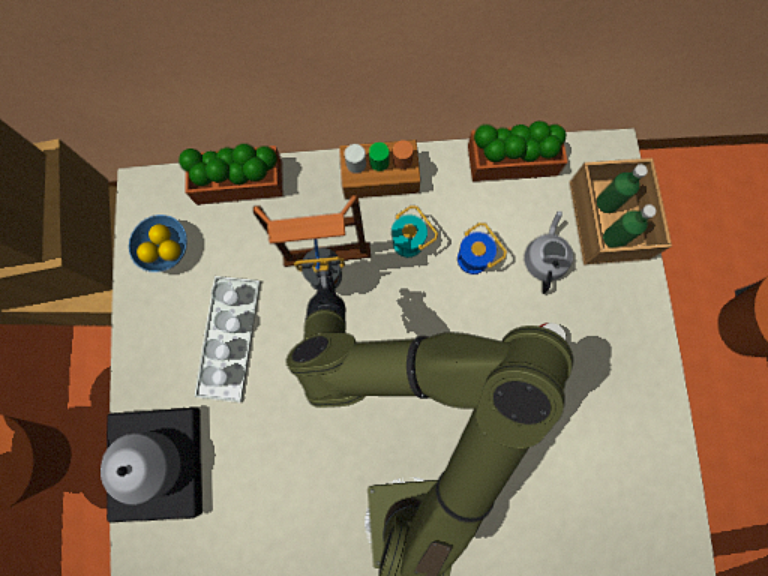

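step_arm(
  rows=[
    [0,-0.02,0,0,0,0],
    [0,-0.05,0,0,0,0],
    [0,-0.08,0,0,0,0],
    [0,-0.1,0,0,0,0],
    [0,-0.1,0,0,0,0],
    [0,-0.1,0,0,0,0],
    [0,-0.1,0,0,0,0],
    [0,-0.1,0,0,0,0],
    [0,-0.1,0,0,0,0],
    [0,-0.1,0,0,0,0],
  ],
)

```text
t: 25.15
ee_pos: [0.5707, 0.135, 0.3465]
eef_rot: [-1.493, -0.562, -0.525]
contact_force: [0.2, 0.5, -0.2]
grip_width: 0.0257
```

step_arm(
  rows=[
    [0,0,0,0,0,0],
    [0,0,0,0,0,0],
    [0,0,0,0,0,0],
    [0,0,0,0,0,0],
    [0,0,0,0,0,0],
    [0,0,0,0,0,0],
    [0,0,0,0,0,0],
    [0,0,0,0,0,0],
    [0,0,0,0,0,0],
    [0,0,0,0,0,0],
  ],
)

```text
t: 26.4
ee_pos: [0.5707, 0.1349, 0.3465]
eef_rot: [-1.493, -0.562, -0.525]
contact_force: [-0.2, 0.0, 0.8]
grip_width: 0.0256
```

```bash
cat > chk.py <<'E'
from now import *
a=[]
m=arm.camera_model("wrist")
for i in range(6): a.append(arm.grab_frame("wrist").astype(float))
g=[x[60:220,130:280].mean(2) for x in a]
print("frame diffs",[round(np.abs(x-g[0]).mean(),2) for x in g])
print("phase shift",[np.round(cv2.phaseCorrelate(g[0],x)[0],2).tolist() for x in g[1:]])
np.savez("w16.npz",**m); im=a[-1][:,:,::-1]; cv2.imwrite("pics/w16.png",im)
cv2.imwrite("pics/w16v.png",cv2.resize(im[60:240,110:290],None,fx=3.2,fy=3.2,interpolation=cv2.INTER_CUBIC))
s1=arm.grab_frame("top")[:,:,::-1]; s0=cv2.imread("pics/top0.png")
d=cv2.absdiff(np.ascontiguousarray(s1),s0); cv2.imwrite("pics/tdiff.png",cv2.resize(d,None,fx=1.5,fy=1.5))
E
python3 chk.py
```

```text
t 26.4 p [0.5707 0.1349 0.3465] j [ 0.4   0.63 -1.41  2.17  1.58  1.05 -1.85] F [-0.2  0.   0.8] gw 0.0256
psi 1.4 beta 50.1 roll 0.0
frame diffs [np.float64(0.0), np.float64(1.72), np.float64(1.71), np.float64(1.7), np.float64(1.71), np.float64(1.7)]
phase shift [[0.03, -0.02], [0.0, 0.01], [0.01, 0.01], [0.01, 0.02], [-0.01, -0.01]][ WARN:0@4.548] global loadsave.cpp:1063 imwrite_ Unsupported depth image for selected encoder is fallbacked to CV_8U.
```

View pics/w16v.png

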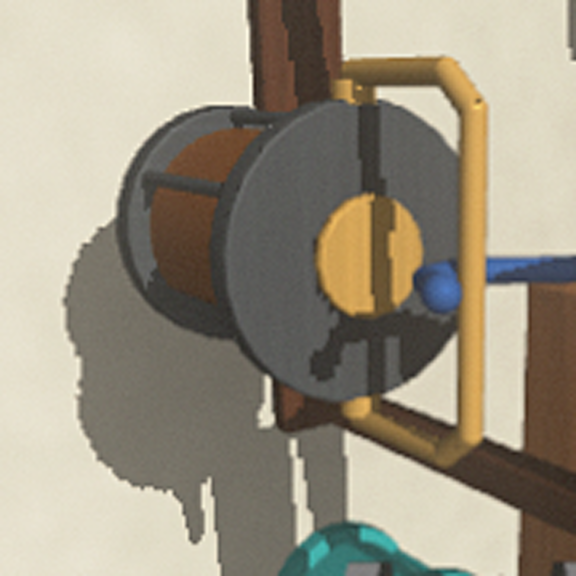

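View pics/tdiff.png

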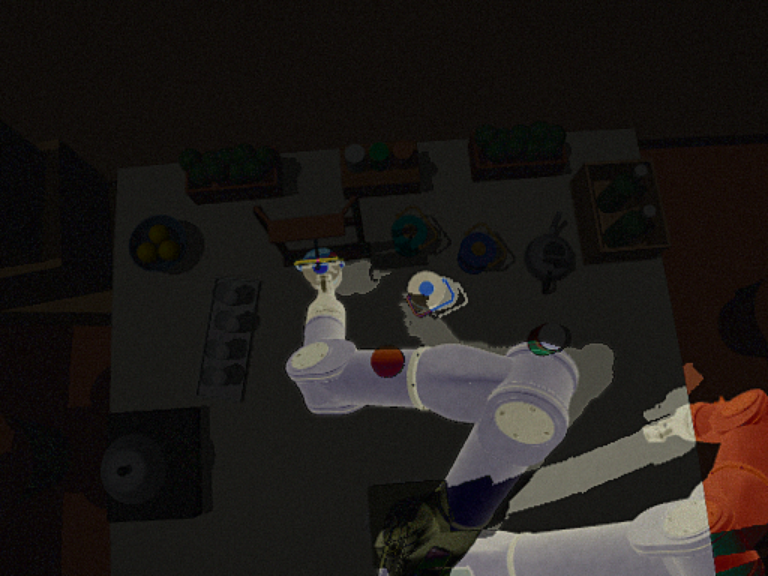

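The difference picture shows a change near the sugar jar at (547,340), so I'll compare it before and after.

Run:
```python
from now import *
t=arm.grab_frame("top")[:,:,::-1]; s=arm.grab_frame("scene")[:,:,::-1]
t0=cv2.imread("pics/top0.png"); s0=cv2.imread("pics/scene0.png")
A=np.hstack([t0[205:255,330:400],t[205:255,330:400]]); B=np.hstack([s0[135:195,180:250],s[135:195,180:250]])
cv2.imwrite("pics/jar.png",cv2.resize(np.vstack([A,B]),None,fx=5,fy=5,interpolation=cv2.INTER_CUBIC))
cv2.imwrite("pics/s17.png",s)
```

```text
t 26.75 p [0.5707 0.1349 0.3465] j [ 0.4   0.63 -1.41  2.17  1.58  1.05 -1.85] F [-0.2  0.3 -0.3] gw 0.0257
psi 1.4 beta 50.1 roll 0.0
```

View pics/jar.png

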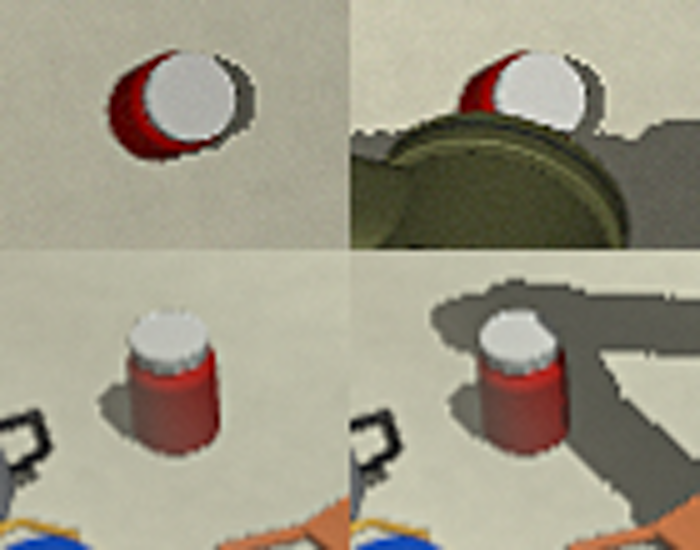

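View pics/s17.png

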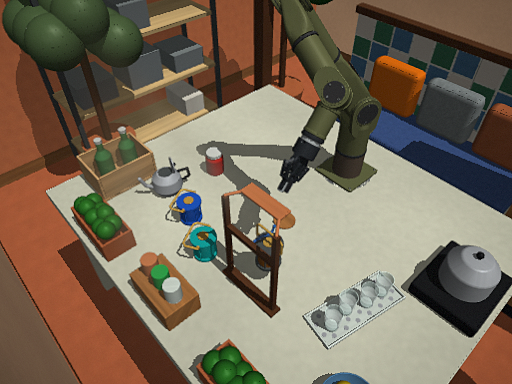

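The jar hasn't moved; the change was only the arm in front of it and its shadow. The lantern hangs still and the gripper is clear, so I'll hand the job in.

```bash
python3 -c "
from bench import arm
print(arm.close_job())"
```

```text
the job is handed in; nothing more can be done
None
```

The lantern is hanging on the stand's hook by its bail, and I handed the job in at about 27 s of the 66 s allowed; no verdict was reported.

**What I did:** With the gripper leaning about 50°, I lifted the folded bail from below with the lower finger until it stood near 90° (fit about 92°), with the lantern still on the ledge. I gripped the bar about 30 mm to the side of its middle and carried it over the hook's tip. I then set it down in the trough, let go and backed away.

**Last checks:**
- **Stillness:** six wrist pictures in a row showed no motion (0.03 px or less), and the tool force was near zero.
- **Position:** the bar's last gripped position was within about 3 mm of the fitted seat. After release, the hook crosses the bar about 4–5 mm from its middle.
- **Straightness:** after release the lantern tilted slightly, about 3° judged by eye from the pictures, against a limit of 15°.
- **Tea things:** the before-and-after pictures showed none of them moved. The difference picture flagged the sugar jar, but a close crop showed only the arm in front of it and its shadow. The arm hid the coaster in the last top view, so I judged it from the scene picture.

**Disagreements:** my pose fits differed by up to a few mm between cameras, and by about 1.5° for the stand's yaw. I pressed with about 5 N while seating the bar. I did not measure the load on the hook or the lantern's height after release.

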